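Peel a parts tray off the stuck stack and hold it under the open drawer

TASK

Push the stack of parts trays snugly into the corner between the saw fence and the stop block. Then peel off the yellow top tray: tilt it up by its corner that is farthest from that corner of the stops, its opposite corner staying down until the rest has come free, so that the green trays stay on the bench against the stops. Finish holding the yellow tray in the gripper, level and open side up, raised off the bench with its middle under the front of the open drawer, below the drawer and touching nothing but the gripper; leave the drawer and everything else on the bench where they are.

Things in the scene. Friction and masses are not known exactly. Their poses are not given: they have to be found in the camera images.
- tray_center (a point): Yellow steel parts tray on top of the nested stack, 140 (x) x 200 (y) x 42 mm, 0.24 kg. Point: its centre, 21 mm below its rim top; axes as the stack's. Pan flares from 100 x 160 (floor) to 124 x 184 mm (inside the rim). Round the rim runs an upright skirt 8 mm thick, 18 mm high, resting on the green skirt below: pinch its upper 12 mm, one finger inside the tray, one outside.
- tray_open_corner (a point): Yellow tray's (-x, -y) corner, the one to lift: outer corner of the skirt's lower edge, 24 mm above the tray's underside. Near each corner a sprung dimple of the green tray below snaps over a bead of this tray, holding with 2 to 2.5 N until 8 mm of lift there. A level pull fights all four at once and may bring the stack up; tilted about the opposite corner it lets go corner by corner.
- tray_back_corner (a point): Yellow tray's (+x, +y) corner, diagonally opposite, nearest the corner of the stops: outer corner of the skirt's lower edge.
- tray_left_corner (a point): Yellow tray's (-x, +y) corner, near the robot on the left: outer corner of the skirt's lower edge.
- tray_right_corner (a point): Yellow tray's (+x, -y) corner, at the fence on the right: outer corner of the skirt's lower edge.
- stack: Three green trays of the same size, jammed fast in one another: one loose piece, 0.84 kg, 140 (x) x 200 (y) x 78 mm. Origin: centre of its underside. Outer walls 140 x 200 mm upright from 24 to 78 mm above the bench (96 with the yellow tray); below 24 mm it narrows to 100 x 160. With the tray it slides at 5 to 8 N. Starts 2 to 8 cm short of fence and block, a little askew.
- stack_back_corner (a point): Point on the green stack: outer corner of the skirts at (+x, +y), 50 mm above the bench: it goes into the corner of the stops.
- stops: Fixed wooden saw fence, 22 mm thick, 60 high, with a 90 x 45 x 45 mm stop block clamped to its near side (red clamp, 102 mm high). Origin: on the bench at the inner corner; x points into the fence (away from the robot), y into the block (left). Fence face: plane x = 0, y -340 to +120 mm. Block face: plane y = 0, x -90 to 0 mm. The stack belongs at x < 0, y < 0.
- drawer_front (a point): Middle of the lower edge of the open drawer's front, 192 mm above the bench: top middle drawer of a blue small-parts cabinet (262 wide, 200 deep, 256 mm high) on the bench's left side. Its -x axis is the way the drawer faces, y runs along the front, which is 80 mm wide. The drawer slides with about 3 N.
- drawer (a joint): How far that drawer stands open (m); starts at 0.115 to 0.13. The face of the cabinet lies that far behind the drawer's front.
- glue: Bystander: white glue bottle with an orange cap, 52 mm across, 170 mm tall; leave it where it is. Origin at its underside.
- screw_jar: Bystander: amber jar of screws with an orange cap, 68 mm across, 100 mm tall; leave it where it is. Origin at its underside.
- spray_can: Bystander: spray can with a blue label, 66 mm across, 190 mm tall; leave it where it is. Origin at its underside.
- tape_measure: Bystander: yellow tape measure standing on edge, 64 x 34 x 62 mm; leave it where it is. Origin at its underside.
- screwdriver: Bystander: screwdriver with a red handle, lying on the bench; leave it where it is. Origin at its underside.
- offcut: Bystander: small pale wood offcut, 90 x 60 x 19 mm; leave it where it is. Origin at its underside.
- c_clamp: Bystander: orange C-clamp lying flat, about 100 x 190 mm, 18 mm high; leave it where it is. Origin at its underside.
- brush: Bystander: bench brush, lying on the bench; leave it where it is. Origin at its underside.
Things that resemble listed ones, but are neither listed nor needed, are in the scene too. Of the things shaped like the stack, the green one is meant.

How it is judged:
By the outcome, as a careful person would: the job done as asked, in the order asked, and still so for the second after the job is handed in, while the arm keeps its last pose, push and grip.
It also fails if it takes over 64 s, if anything falls off the work surface, if the arm or the gripper's body presses on something with over 40 N, if the wrist force passes 120 N, or if a joint passes its speed limit or range.

ROBOT

A 6-joint arm with a two-finger parallel gripper is mounted at the origin on the work surface. World frame = base frame: x ahead of the robot, y to its left, z up, the work surface at z = 0. Lengths are in mm, angles in rad, forces in N, time in s.
With the tool pointing down it reaches from about 350 to 975 mm from the base axis. Payload 7.1 kg.
Tool frame: the origin (TCP) lies between the finger pads; the fingertips stand 19 mm ahead of it and the grasp point (between the pads) is the TCP; z points along the fingers, y is the line along which they close (so a half turn about z gives the same grasp; the last joint's range is limited). The gripper opens to 88 mm and grips with 3 to 60 N. Pads are 20 mm wide; open, the fingers measure 115 mm over their backs; the gripper's body (75 mm by 178 mm) begins 61 mm behind the grasp point.
Start: joints at [1.19, 0.423, 1.63, -0, 1.089, -0.019], TCP at [221.192, 584.533, 241.675] pointing down, gripper open.
Joint ranges: [-3, 3], [-0.9, 2.11], [0.09, 2.58], [-1.31, 4.45], [0.11, 2.69], [-2.54, 2.54]. Speed limits (rad/s): [2.39, 2.39, 3.01, 3.14, 3.14, 3.14].

INTERFACE

Orientations are given as a rotation vector (axis times angle).
In Python, from workcell import ctrl gives the robot as it stands.
- The arm moves only by the tool arm_command, never from a script. Its argument "series" is a list of rows, each an object with "linear": the shift along the tool's x, y, z in m, a list of three; "turn": the turn about the tool's z in rad. A call has 1 to 10 rows; each row shifts and turns the commanded pose from where the row before left it, along the tool's axes as they then stand; what a row does not reach is not made up. A row lasts 1/10 s, in which the tool goes at most 50 mm and 8.59 degrees, less where a joint would pass 70% of its speed; a pose out of reach is approached as far as the arm can. A call with a gripper value outside its range is refused whole. "jaw" is the opening, from -1 (shut) to 1 (fully open), set as the call begins (left out, the last holds). The fingers move at their own pace and stop on an object; the grip force is fixed at half the most. Time passes only in rows, so rows that do not move let the fingers close. It gives the time, the measured TCP pose, the force, the opening and the grip force at its end, in the units of the state.
- ctrl.get_obs(): the state, without advancing time (a new reading comes with each control period).
- ctrl.get_image(name): name is "scene" or "top"; returns a dict with "frame" (384x512x3 uint8, blue, green, red), "fx", "fy", "cx", "cy" (pixels), "rvec" (rotation vector, rad) and "tvec" (3), from world to camera coordinates, as OpenCV has them. Camera axes: x right, y down, z forward; pixel columns grow to the right and rows downward; lengths in mm; the calibration is good to about 2 mm. A picture is of the moment at which its call begins. There is no depth.
- ctrl.close_job(): hands the job in; it is judged then, once.
The state is a dict: "t": time; "qpos": joint angles; "qvel": joint speeds; "joint_torque": joint torques, N m; "ee_pos": TCP position; "orientation": TCP orientation; "ft_force": force on the tool from outside, world axes, zero at the start; "moment": the same for the moment, N m; "width": finger opening in mm; "grasp_force": force on a finger pad.
Only numpy, scipy, OpenCV 4.12 (cv2) and the standard library are available. Lean on these libraries where they do the work, as an engineer would, in place of code of your own. Each camera call takes 0.05 s, during which the arm holds its last target. There are 200 camera calls.

## Working session

There is one attempt and no reset: what is moved stays moved. The work goes in short steps, Python scripts to look and compute and a tool call to move; the robot and the scene stay as the last step left them, time stands still between calls to the robot, and variables do not carry over. Pictures are saved under pics/ and viewed, at most 10 in all, crops included, and the job is handed in when it is done.

Besides the shell and the picture viewer there is one more tool, called after "Call:" as name(argument=value, ...), one argument or row to a line, values as JSON. arm_command: Moves the arm, as the interface text tells. Its arguments: {"type":"object","properties":{"series":{"type":"array"},"jaw":{"type":"number"}},"required":["series"]}

```bash
mkdir -p pics; cat > h.py <<'E'
import numpy as np, cv2
from workcell import ctrl
def grab(n,f=None):
    im=ctrl.get_image(n)
    if f: cv2.imwrite('pics/'+f,im['frame'])
    return im
def cam(im):
    K=np.array([[im['fx'],0,im['cx']],[0,im['fy'],im['cy']],[0,0,1.]])
    R=cv2.Rodrigues(np.array(im['rvec'],float))[0]; return K,R,np.array(im['tvec'],float).ravel()
def ray(im,px,z):
    K,R,t=cam(im); c=-R.T@t; out=[]
    for p in np.atleast_2d(px):
        d=R.T@np.linalg.inv(K)@np.array([p[0],p[1],1.]); out.append(c+d*(z-c[2])/d[2])
    return np.round(np.array(out),1)
def proj(im,P):
    K,R,t=cam(im); return cv2.projectPoints(np.array(P,float).reshape(-1,1,3),np.array(im['rvec'],float),t,K,None)[0].reshape(-1,2)
E
python3 - <<'E'
from h import *
for n in('scene','top'):
    im=grab(n); cv2.imwrite(f'pics/{n}0.png',cv2.resize(im['frame'],(800,600),interpolation=cv2.INTER_CUBIC))
    K,R,t=cam(im); print(n,K[0,0],K[0,2],K[1,2],-R.T@t,R)
    import pickle; pickle.dump(im,open(n+'0.pkl','wb'))
print(ctrl.get_obs())
E
```

```text
scene 475.8530338697103 261.2474523792444 191.1263432752461 [1209.18831283  440.24488867 1019.36806898] [[-0.5910685   0.8064731   0.01546481]
 [ 0.57327844  0.43349177 -0.69529613]
 [-0.5674415  -0.402102   -0.71855697]]
top 375.03107990775 253.27773069922378 193.60816479443946 [ 444.65524008  -33.42955928 1341.18489337] [[ 0.01422233 -0.99970964  0.01945125]
 [-0.99617573 -0.01584387 -0.08592368]
 [ 0.08620692 -0.01815483 -0.99611183]]
{'t': 0.1, 'qpos': array([ 1.18999149e+00,  4.23728730e-01,  1.63059015e+00, -1.24178964e-05,
        1.08859679e+00, -1.90161014e-02]), 'qvel': array([ 0.00072603, -0.0016964 , -0.00222797,  0.00061108,  0.00051359,
       -0.00152009]), 'joint_torque': array([-1.83937264e-04, -5.45618176e+01, -2.74324822e+01,  6.44015428e-02,
        1.87903794e-02, -2.09582589e-05]), 'ee_pos': array([221.03352814, 584.11512942, 241.0109031 ]), 'orientation': array([-5.65147762e-01, -3.09008499e+00,  2.04006870e-03]), 'ft_force': array([ 0.39642885, -0.36524597,  0.54797227]), 'moment': array([0.03718528, 0.00706995, 0.01317898]), 'grasp_force': 0.0, 'width': 87.64051269919682}
```

View pics/scene0.png

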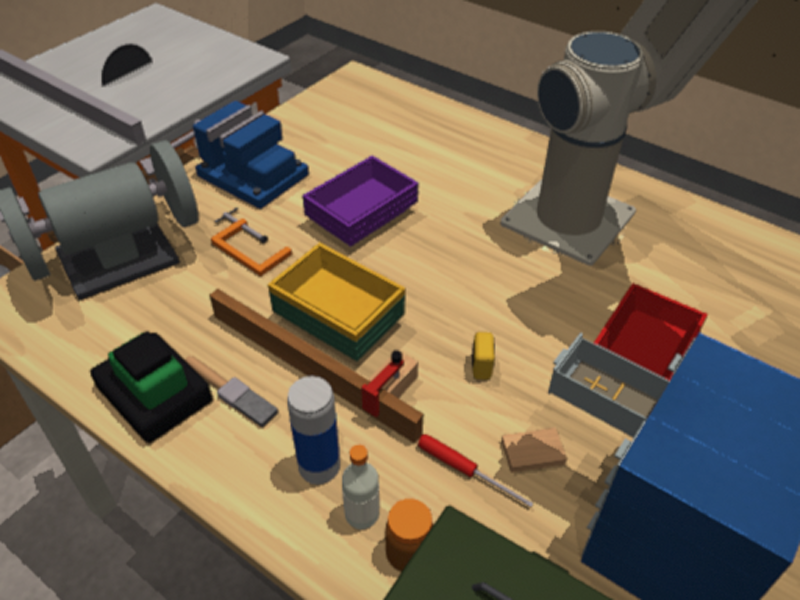

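View pics/top0.png

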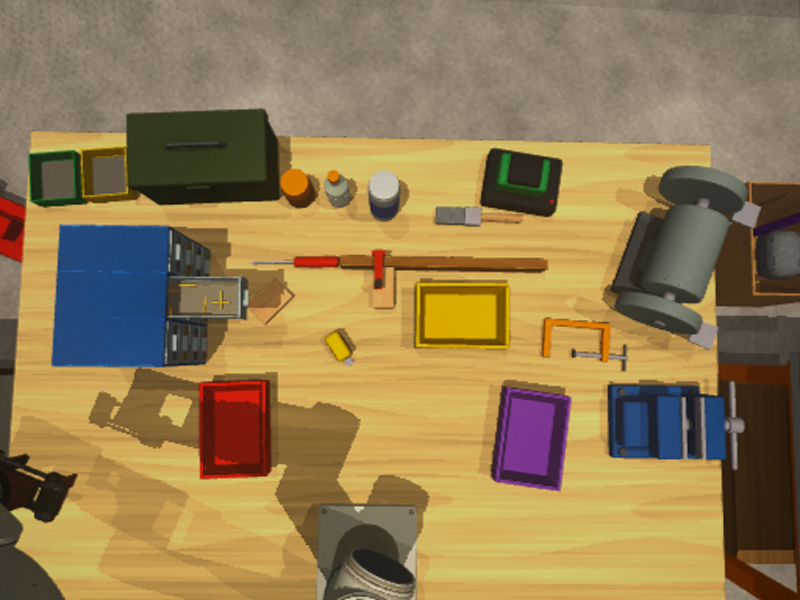

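The scene view shows the yellow/green stack at (340,300), the fence from (215,300) to (420,425), the block and clamp at (400,375), and the open drawer at (600,375). In the top view the tray is at (462,315), the fence runs along row 265, the block is at (383,290), and the drawer front is at (243,297). I'll measure on a zoomed crop.

```bash
python3 - <<'E'
from h import *
import pickle
T=pickle.load(open('top0.pkl','rb'));S=pickle.load(open('scene0.pkl','rb'))
a=cv2.resize(T['frame'][148:235,92:358],(798,261),interpolation=cv2.INTER_CUBIC)
b=cv2.resize(S['frame'][150:260,130:396],(798,330),interpolation=cv2.INTER_CUBIC)
cv2.imwrite('pics/c1.png',np.vstack([a,b]))
hsv=cv2.cvtColor(T['frame'],cv2.COLOR_BGR2HSV)
m=cv2.inRange(hsv,(20,170,60),(32,255,255)); m[:,:255]=0;m[:170]=0;m[235:]=0;m[:,340:]=0
c=max(cv2.findContours(m,0,2)[0],key=cv2.contourArea)
r=cv2.minAreaRect(c);print(r)
bx=cv2.boxPoints(r);W=ray(T,bx,96);print(W,np.linalg.norm(np.diff(W,axis=0),axis=1),W.mean(0))
for n,im in(('T',T),('S',S)): print(n,proj(im,[[221,584,241]]))
E
```

```text
((295.79888916015625, 201.5559844970703), (61.16775894165039, 42.27154541015625), 1.1457629203796387)
[[ 458.4  -95.6   96. ]
 [ 599.4  -96.8   96. ]
 [ 598.7 -302.3   96. ]
 [ 457.2 -299.1   96. ]] [141.00510629 205.50119221 141.53617912] [ 528.425 -198.45    96.   ]
T [[ 27.35062382 301.86676659]]
S [[569.44564578 207.70398226]]
```

View pics/c1.png

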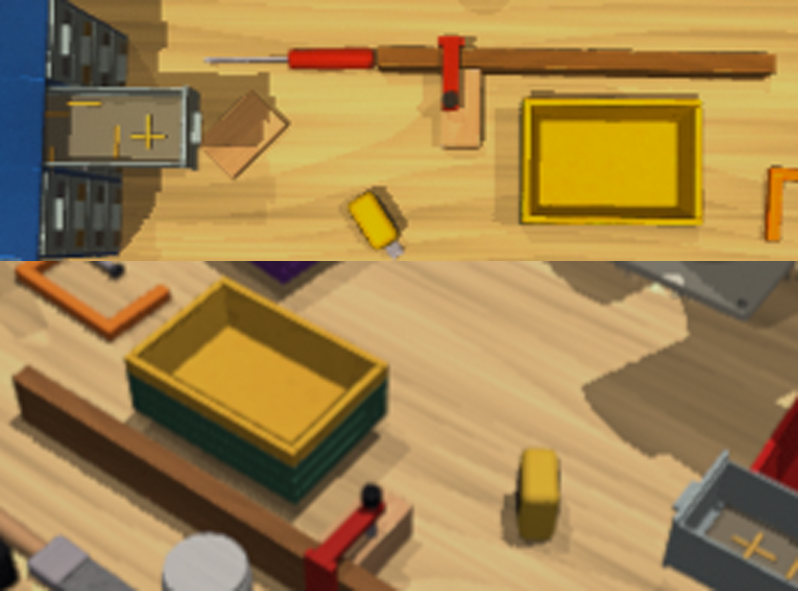

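The crop shows the fence's near edge at rows ~68–77, the block's right face at column ~481 (rows 70–148), the tray rim at (521–703, 97–224), and the drawer's front at column ~197 (rows 88–167).

```bash
python3 - <<'E'
from h import *
import pickle
from scipy.optimize import minimize
T=pickle.load(open('top0.pkl','rb'));S=pickle.load(open('scene0.pkl','rb'))
def boxes(p,bs):
    c,s=np.cos(p[2]),np.sin(p[2]);out=[]
    for lo,hi in bs:
        q=np.array([[x,y,z] for x in(lo[0],hi[0]) for y in (lo[1],hi[1]) for z in (lo[2],hi[2])],float)
        out.append(np.c_[p[0]+c*q[:,0]-s*q[:,1],p[1]+s*q[:,0]+c*q[:,1],q[:,2]])
    return out
def render(im,p,bs,k=4):
    m=np.zeros((384*k,512*k),np.uint8)
    for q in boxes(p,bs):
        u=(proj(im,q)+.5)*k-.5
        cv2.fillConvexPoly(m,cv2.convexHull(np.round(u*16).astype(np.int32)),255,shift=4)
    return cv2.resize(m,(512,384),interpolation=cv2.INTER_AREA)/255.
hT=cv2.cvtColor(T['frame'],cv2.COLOR_BGR2HSV); hS=cv2.cvtColor(S['frame'],cv2.COLOR_BGR2HSV)
# edge-based: columns profile of V at the fence, row profile for block
V=T['frame'].astype(int)
for u in (260,300,335): print(u,[tuple(V[r,u]) for r in range(161,178)])
for v in (180,186,192): print(v,[tuple(V[v,u]) for u in range(248,258)])
F=S['frame'].astype(int)
def fit(im,h,lo,hi,roi,bs,p0):
    m=cv2.inRange(h,lo,hi);z=np.zeros_like(m);x0,x1,y0,y1=roi;z[y0:y1,x0:x1]=m[y0:y1,x0:x1]
    c=max(cv2.findContours(z,0,2)[0],key=cv2.contourArea);z[:]=0;cv2.drawContours(z,[c],-1,255,-1)
    M=z/255.
    f=lambda p:np.abs(render(im,[p[0],p[1],p[2]/100],bs)-M).sum()
    r=minimize(f,p0,method='Nelder-Mead',options=dict(initial_simplex=[p0]+[np.array(p0)+d for d in np.diag([10,10,5])]))
    return r.x,r.fun,M.sum()
st=[((-70,-100,78),(70,100,96))]
print('tray',fit(T,hT,(20,150,40),(33,255,255),(255,340,170,235),st,[528,-198,0]))
print('trayS',fit(S,hS,(17,120,40),(33,255,255),(165,265,150,215),[((-70,-100,78),(70,100,96))],[528,-198,0]))
E
```

```text
260 [(np.int64(95), np.int64(177), np.int64(216)), (np.int64(93), np.int64(173), np.int64(217)), (np.int64(81), np.int64(160), np.int64(204)), (np.int64(40), np.int64(97), np.int64(146)), (np.int64(29), np.int64(82), np.int64(136)), (np.int64(27), np.int64(84), np.int64(140)), (np.int64(31), np.int64(87), np.int64(145)), (np.int64(28), np.int64(86), np.int64(143)), (np.int64(30), np.int64(88), np.int64(147)), (np.int64(27), np.int64(73), np.int64(122)), (np.int64(19), np.int64(50), np.int64(77)), (np.int64(18), np.int64(46), np.int64(70)), (np.int64(79), np.int64(155), np.int64(199)), (np.int64(88), np.int64(169), np.int64(214)), (np.int64(88), np.int64(170), np.int64(215)), (np.int64(84), np.int64(166), np.int64(210)), (np.int64(86), np.int64(167), np.int64(211))]
300 [(np.int64(90), np.int64(170), np.int64(214)), (np.int64(91), np.int64(174), np.int64(216)), (np.int64(92), np.int64(178), np.int64(216)), (np.int64(57), np.int64(114), np.int64(147)), (np.int64(34), np.int64(94), np.int64(156)), (np.int64(28), np.int64(89), np.int64(149)), (np.int64(30), np.int64(90), np.int64(152)), 
[... 2156 characters left out ...]

192 [(np.int64(84), np.int64(160), np.int64(218)), (np.int64(85), np.int64(159), np.int64(218)), (np.int64(82), np.int64(154), np.int64(216)), (np.int64(73), np.int64(138), np.int64(196)), (np.int64(40), np.int64(80), np.int64(106)), (np.int64(60), np.int64(118), np.int64(150)), (np.int64(93), np.int64(178), np.int64(216)), (np.int64(94), np.int64(179), np.int64(217)), (np.int64(91), np.int64(173), np.int64(213)), (np.int64(79), np.int64(154), np.int64(198))]
tray (array([ 5.27799933e+02, -1.96883717e+02, -1.88213865e-01]), np.float64(112.87843137254902), np.float64(2656.0))
trayS (array([ 5.28860549e+02, -1.99061266e+02,  3.81406817e-01]), np.float64(80.45098039215688), np.float64(3067.0))
```

```bash
python3 - <<'E'
from h import *
import pickle
T=pickle.load(open('top0.pkl','rb'));S=pickle.load(open('scene0.pkl','rb'))
print('fence bot',ray(T,[(260,172.5),(300,173.3),(335,173.7)],0))
print('fence top',ray(T,[(260,170.2),(300,170.7),(335,171.4)],60))
print('far top',ray(T,[(260,163.6),(300,163.9),(335,164.7)],60))
print('block',ray(T,[(251.3,180),(251.3,192)],45),ray(T,[(253.4,180),(253.5,192)],0))
print('blk near',ray(T,[(245,148+140/3)],45))
for z in(225,235,245,256):print(z,ray(T,[(92+198/3,148+88/3),(92+198/3,148+166/3),(92+185/3,148+166/3)],z), ray(S,[(130+725/3,150+(455-261)/3),(130+670/3,150+(520-261)/3)],z))
print('192',ray(S,[(130+668/3,150+(567-261)/3)],192))
for p in [(338,205),(330,222)]: print(ray(T,[(92+p[0]/3,148+p[1]/3)],62))
print('tape',ray(T,[(92+375/3,148+218/3)],62),'offcut',ray(T,[(92+245/3,148+135/3)],19),'spray top',ray(T,[(383/1.5625,180/1.5625)],190))
print('clamp',ray(T,[(92+451/3,148+40/3),(92+451/3,148+105/3)],102))
E
python3 - <<'E'
import cv2
S=cv2.imread('pics/scene0.png')
E
```

```text
fence bot [[ 637.6  -81.     0. ]
 [ 637.1 -225.8    0. ]
 [ 637.8 -352.9    0. ]]
fence top [[ 636.9  -78.8   60. ]
 [ 637.6 -217.1   60. ]
 [ 637.2 -338.6   60. ]]
far top [[ 659.9  -78.5   60. ]
 [ 661.3 -217.1   60. ]
 [ 660.6 -338.7   60. ]]
block [[604.3 -49.5  45. ]
 [562.3 -50.1  45. ]] [[609.9 -57.6   0. ]
 [566.5 -58.6   0. ]]
blk near [[552.7 -28.4  45. ]]
225 [[585.5 231.3 225. ]
 [507.8 228.5 225. ]
 [507.6 241.3 225. ]] [[492.3 235.1 225. ]
 [571.6 232.1 225. ]]
235 [[584.2 228.9 235. ]
 [507.2 226.1 235. ]
 [507.  238.8 235. ]] [[501.4 237.7 235. ]
 [579.6 234.7 235. ]]
245 [[583.  226.5 245. ]
 [506.7 223.8 245. ]
 [506.5 236.3 245. ]] [[510.4 240.3 245. ]
 [587.6 237.3 245. ]]
256 [[581.6 223.9 256. ]
 [506.1 221.2 256. ]
 [505.9 233.6 256. ]] [[520.3 243.1 256. ]
 [596.5 240.2 256. ]]
192 [[584.3 243.1 192. ]]
[[475.2 107.3  62. ]]
[[455.9 115.9  62. ]]
tape [[461.2  65.2  62. ]] offcut [[556.8 223.2  19. ]] spray top [[790.7 -25.3 190. ]]
clamp [[659.5 -17.9 102. ]
 [586.7 -19.1 102. ]]
```

Call:
arm_command(
  series=[
    {"linear":[0,0,0],"turn":-0.121},
    {"linear":[0,0,0],"turn":-0.121},
    {"linear":[0,0,0],"turn":-0.12},
    {"linear":[-0.01,-0.04,0],"turn":0},
    {"linear":[-0.01,-0.04,0],"turn":0},
    {"linear":[-0.01,-0.04,0],"turn":0},
    {"linear":[-0.01,-0.04,0],"turn":0},
    {"linear":[-0.01,-0.04,0],"turn":0},
    {"linear":[-0.01,-0.04,0],"turn":0},
    {"linear":[-0.01,-0.04,0],"turn":0},
  ],
)

```text
t: 1.1
ee_pos: [291.1, 302.9, 241.5]
orientation: [0.001, -3.141, 0.0]
ft_force: [0.6, -0.1, 0.4]
width: 88.0
grasp_force: 0.0
```

Call:
arm_command(
  series=[
    {"linear":[-0.01,-0.04,0],"turn":0},
    {"linear":[-0.01,-0.04,0],"turn":0},
    {"linear":[-0.01,-0.04,0],"turn":0},
    {"linear":[-0.01,-0.04,0],"turn":0},
    {"linear":[-0.01,-0.04,0],"turn":0},
    {"linear":[-0.01,-0.04,0],"turn":0},
    {"linear":[-0.01,-0.04,0],"turn":0},
    {"linear":[-0.01,-0.04,0],"turn":0},
    {"linear":[-0.01,-0.04,0],"turn":0},
    {"linear":[-0.01,-0.04,0],"turn":0},
  ],
)

```text
t: 2.1
ee_pos: [391.2, -97.2, 241.7]
orientation: [0.0, 3.142, 0.0]
ft_force: [1.1, -0.2, -0.8]
width: 87.9
grasp_force: 0.0
```

Call:
arm_command(
  series=[
    {"linear":[0,-0.04,0],"turn":0},
    {"linear":[0,-0.04,0],"turn":0},
    {"linear":[0,-0.021,0.04],"turn":0},
    {"linear":[0,0,0.04],"turn":0},
    {"linear":[0,0,0.04],"turn":0},
    {"linear":[0,0,0.04],"turn":0},
    {"linear":[0,0,0.024],"turn":0},
    {"linear":[-0.025,0,0],"turn":0},
    {"linear":[-0.02,0,0],"turn":0},
    {"linear":[0,0,0],"turn":0},
  ],
)

```text
t: 3.1
ee_pos: [438.8, -196.9, 57.5]
orientation: [-0.002, 3.14, -0.001]
ft_force: [0.7, -0.3, -0.1]
width: 87.9
grasp_force: 0.0
```

Call:
arm_command(
  series=[
    {"linear":[-0.005,0,0],"turn":0},
    {"linear":[-0.005,0,0],"turn":0},
    {"linear":[-0.005,0,0],"turn":0},
    {"linear":[-0.005,0,0],"turn":0},
    {"linear":[-0.005,0,0],"turn":0},
    {"linear":[-0.005,0,0],"turn":0},
  ],
)

```text
t: 3.7
ee_pos: [462.1, -195.3, 57.5]
orientation: [0.0, -3.134, -0.004]
ft_force: [-12.5, 0.1, 9.7]
width: 87.7
grasp_force: 6.5
```

Call:
arm_command(
  series=[
    {"linear":[-0.004,0,0],"turn":0},
    {"linear":[-0.004,0,0],"turn":0},
    {"linear":[-0.004,0,0],"turn":0},
    {"linear":[0,0,0],"turn":0},
  ],
)

```text
t: 4.1
ee_pos: [475.4, -195.6, 57.4]
orientation: [0.0, -3.136, -0.003]
ft_force: [-7.4, 0.4, 5.3]
width: 87.9
grasp_force: 3.7
```

```bash
python3 - <<'E'
from h import *
T=grab('top');S=grab('scene')
a=cv2.resize(T['frame'][140:240,200:360],(800,500),interpolation=cv2.INTER_CUBIC)
b=cv2.resize(S['frame'][100:230,120:320],(800,520),interpolation=cv2.INTER_CUBIC)
cv2.imwrite('pics/p1.png',cv2.resize(np.vstack([a,b]),(470,600),interpolation=cv2.INTER_AREA))
o=ctrl.get_obs();print(o['ee_pos'],o['ft_force'],o['moment'],o['orientation'])
E
```

```text
[ 475.37690992 -195.52771647   57.41522294] [-7.6441832   0.18290426  4.75225232] [0.28788925 1.050045   0.04299871] [ 5.04942416e-04 -3.13623152e+00 -3.06183365e-03]
```

View pics/p1.png

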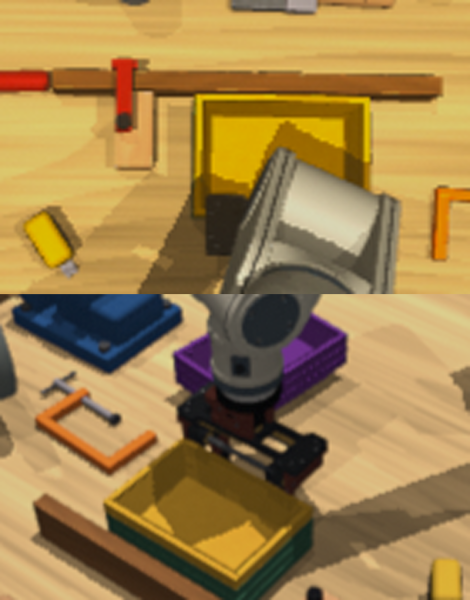

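The tray follows, square and about 12 mm short of the fence (top view: rim top at row 97, fence at row 90).

Call:
arm_command(
  series=[
    {"linear":[-0.004,0,0],"turn":0},
    {"linear":[-0.004,0,0],"turn":0},
    {"linear":[-0.002,0,0],"turn":0},
    {"linear":[0,0,0],"turn":0},
  ],
)

```text
t: 4.6
ee_pos: [483.7, -195.4, 57.3]
orientation: [-0.0, -3.133, -0.004]
ft_force: [-13.8, -1.2, 9.7]
width: 87.7
grasp_force: 6.8
```

Call:
arm_command(
  series=[
    {"linear":[-0.002,0,0],"turn":0},
    {"linear":[-0.001,0,0],"turn":0},
    {"linear":[0,0,0],"turn":0},
  ],
)

```text
t: 4.9
ee_pos: [483.8, -195.2, 57.3]
orientation: [-0.001, -3.128, -0.006]
ft_force: [-23.5, -3.5, 18.2]
width: 87.8
grasp_force: 12.3
```

Call:
arm_command(
  series=[
    {"linear":[0.03,0,0],"turn":0},
    {"linear":[0.03,0,-0.03],"turn":0},
    {"linear":[0,0,-0.04],"turn":0},
    {"linear":[0,0,-0.04],"turn":0},
    {"linear":[0,0,-0.04],"turn":0.14},
    {"linear":[0,0,0],"turn":0.143},
    {"linear":[0,0,0],"turn":0.143},
    {"linear":[0,0,0],"turn":0.143},
    {"linear":[0,0,0],"turn":0.143},
    {"linear":[0,0,0],"turn":0.143},
  ],
)

```text
t: 5.9
ee_pos: [430.9, -196.4, 207.9]
orientation: [1.311, 2.855, 0.0]
ft_force: [0.4, 0.8, -0.0]
width: 87.7
grasp_force: 0.0
```

Call:
arm_command(
  series=[
    {"linear":[0,0,0],"turn":0.143},
    {"linear":[0,0,0],"turn":0.143},
    {"linear":[0,0,0],"turn":0.143},
    {"linear":[0,0,0],"turn":0.143},
    {"linear":[0,0,0],"turn":0.143},
    {"linear":[0,0,0],"turn":0.001},
  ],
)

```text
t: 6.5
ee_pos: [431.0, -196.4, 207.8]
orientation: [2.223, 2.22, 0.0]
ft_force: [0.1, -0.5, -0.9]
width: 87.7
grasp_force: 0.0
```

Call:
arm_command(
  series=[
    {"linear":[-0.035,0.034,0],"turn":0},
    {"linear":[-0.035,0.034,0],"turn":0},
    {"linear":[-0.036,0.034,0],"turn":0},
    {"linear":[-0.036,0.032,0],"turn":0},
    {"linear":[0,0,0.04],"turn":0},
    {"linear":[0,0,0.04],"turn":0},
    {"linear":[0,0,0.04],"turn":0},
    {"linear":[0,0,0.03],"turn":0},
    {"linear":[0.02,0,0],"turn":0},
    {"linear":[0.004,0,0],"turn":0},
  ],
)

```text
t: 7.5
ee_pos: [564.6, -312.2, 57.2]
orientation: [-2.216, -2.223, 0.001]
ft_force: [-0.1, -0.0, 0.2]
width: 88.0
grasp_force: 0.0
```

Call:
arm_command(
  series=[
    {"linear":[0.005,0,0],"turn":0},
    {"linear":[0.005,0,0],"turn":0},
    {"linear":[0.005,0,0],"turn":0},
    {"linear":[0.005,0,0],"turn":0},
    {"linear":[0.005,0,0],"turn":0},
    {"linear":[0.005,0,0],"turn":0},
    {"linear":[0.005,0,0],"turn":0},
  ],
)

```text
t: 8.2
ee_pos: [566.5, -280.6, 59.8]
orientation: [2.217, 2.22, 0.0]
ft_force: [-0.4, -5.3, -3.1]
width: 87.8
grasp_force: 2.6
```

Call:
arm_command(
  series=[
    {"linear":[0.004,0,0],"turn":0},
    {"linear":[0.004,0,0],"turn":0},
    {"linear":[0.004,0,0],"turn":0},
    {"linear":[0.003,0,0],"turn":0},
    {"linear":[0,0,0],"turn":0},
  ],
)

```text
t: 8.7
ee_pos: [566.6, -265.1, 59.6]
orientation: [2.218, 2.22, 0.001]
ft_force: [-0.1, -2.4, 1.3]
width: 88.0
grasp_force: 1.4
```

Call:
arm_command(
  series=[
    {"linear":[0.002,0,0],"turn":0},
    {"linear":[0.002,0,0],"turn":0},
    {"linear":[0.001,0,0],"turn":0},
    {"linear":[0,0,0],"turn":0},
  ],
)

```text
t: 9.1
ee_pos: [566.6, -261.6, 59.6]
orientation: [2.217, 2.219, -0.0]
ft_force: [-2.0, -10.8, 1.7]
width: 87.8
grasp_force: 5.3
```

Call:
arm_command(
  series=[
    {"linear":[0.002,0,0],"turn":0},
    {"linear":[0.001,0,0],"turn":0},
    {"linear":[0,0,0],"turn":0},
  ],
)

```text
t: 9.4
ee_pos: [566.5, -261.4, 59.9]
orientation: [2.215, 2.216, -0.003]
ft_force: [-4.7, -24.5, 1.0]
width: 87.6
grasp_force: 12.1
```

Call:
arm_command(
  series=[
    {"linear":[-0.025,0,0],"turn":0},
    {"linear":[0,0,-0.04],"turn":0},
    {"linear":[0,0,-0.04],"turn":0},
    {"linear":[0,0,-0.03],"turn":0},
    {"linear":[0.03,-0.036,0],"turn":0},
    {"linear":[0.034,-0.037,0],"turn":0},
    {"linear":[0.034,-0.037,0],"turn":0},
    {"linear":[0.034,-0.037,0],"turn":0},
    {"linear":[0,0,0.04],"turn":0},
    {"linear":[0,0,0.04],"turn":0},
  ],
)

```text
t: 10.4
ee_pos: [420.1, -149.5, 89.9]
orientation: [2.215, 2.218, 0.005]
ft_force: [1.7, -0.4, -0.5]
width: 87.5
grasp_force: 0.0
```

Call:
arm_command(
  series=[
    {"linear":[0,0,0.03],"turn":0},
    {"linear":[0,0.01,0],"turn":0},
    {"linear":[0,0.004,0],"turn":0},
    {"linear":[0,0.004,0],"turn":0},
    {"linear":[0,0.002,0],"turn":0},
    {"linear":[0,0,0],"turn":0},
  ],
)

```text
t: 11.0
ee_pos: [439.2, -150.1, 59.1]
orientation: [2.221, 2.221, 0.0]
ft_force: [-4.1, -1.2, 4.3]
width: 87.5
grasp_force: 2.2
```

Call:
arm_command(
  series=[
    {"linear":[0,0.002,0],"turn":0},
    {"linear":[0,0.001,0],"turn":0},
    {"linear":[0,0,0],"turn":0},
  ],
)

```text
t: 11.3
ee_pos: [440.1, -149.8, 59.1]
orientation: [-2.22, -2.22, 0.002]
ft_force: [-13.5, -1.3, 13.9]
width: 87.5
grasp_force: 7.2
```

```bash
cat > look.py <<'E'
import sys
from h import *
T=grab('top');S=grab('scene')
a=cv2.resize(T['frame'][140:240,200:360],(800,500),interpolation=cv2.INTER_CUBIC)
b=cv2.resize(S['frame'][100:240,120:320],(800,560),interpolation=cv2.INTER_CUBIC)
cv2.imwrite('pics/'+sys.argv[1],cv2.resize(np.vstack([a,b]),(450,600),interpolation=cv2.INTER_AREA))
E
python3 look.py p2.png
```

```text
(no output)
```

View pics/p2.png

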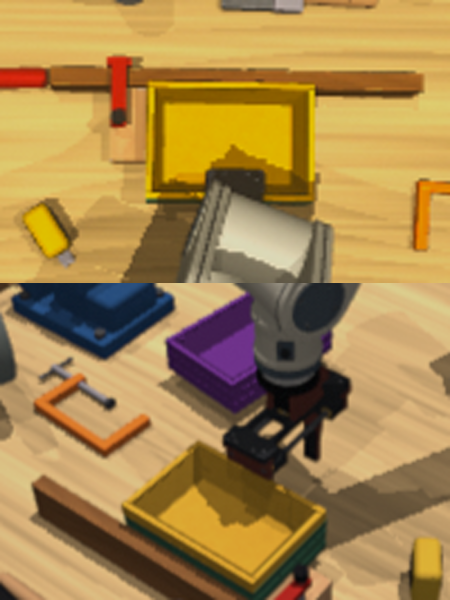

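Call:
arm_command(
  series=[
    {"linear":[0,-0.012,0],"turn":0},
    {"linear":[0,0,-0.04],"turn":0},
    {"linear":[0,0,-0.04],"turn":0},
    {"linear":[0,0,-0.03],"turn":0},
    {"linear":[-0.038,0.036,0],"turn":0},
    {"linear":[-0.038,0.035,0],"turn":0},
    {"linear":[0,0,0],"turn":0},
    {"linear":[0,0,0],"turn":0},
  ],
)

```text
t: 12.2
ee_pos: [498.5, -223.6, 168.3]
orientation: [2.222, 2.22, 0.001]
ft_force: [0.2, -0.1, -1.4]
width: 88.0
grasp_force: 0.0
```

Call:
arm_command(
  series=[
    {"linear":[-0.0025,0.0025,0.03],"turn":0},
    {"linear":[0,0,0.02],"turn":0},
    {"linear":[0,0,0.013],"turn":0},
    {"linear":[0,0,0],"turn":0},
  ],
)

```text
t: 12.6
ee_pos: [498.9, -224.3, 103.3]
orientation: [-2.218, -2.219, 0.002]
ft_force: [-0.5, 0.3, 0.1]
width: 87.8
grasp_force: 0.0
```

Call:
arm_command(
  series=[
    {"linear":[0,0,0],"turn":0},
    {"linear":[0,0,0],"turn":0},
    {"linear":[0,0,0],"turn":0},
    {"linear":[0,0,0],"turn":0},
    {"linear":[0,0,0],"turn":0},
    {"linear":[0,0,0],"turn":0},
  ],
  jaw=-1,
)

```text
t: 13.2
ee_pos: [500.8, -225.6, 104.9]
orientation: [2.221, 2.221, 0.0]
ft_force: [0.1, 0.2, -0.1]
width: 43.0
grasp_force: 0.0
```

Call:
arm_command(
  series=[
    {"linear":[0,0,0],"turn":0},
    {"linear":[0,0,0],"turn":0},
    {"linear":[0,0,0],"turn":0},
    {"linear":[0,0,0],"turn":0},
    {"linear":[0,0,0],"turn":0},
    {"linear":[0,0,0],"turn":0},
    {"linear":[0,0,0],"turn":0},
    {"linear":[0,0,0],"turn":0},
  ],
)

```text
t: 14.0
ee_pos: [500.8, -225.5, 104.7]
orientation: [2.221, 2.221, 0.0]
ft_force: [1.6, -0.5, -1.3]
width: 12.0
grasp_force: 28.7
```

Call:
arm_command(
  series=[
    {"linear":[0,0,-0.002],"turn":0},
    {"linear":[0,0,-0.002],"turn":0},
    {"linear":[0,0,-0.002],"turn":0},
    {"linear":[0,0,0],"turn":0},
  ],
)

```text
t: 14.4
ee_pos: [500.2, -225.3, 110.6]
orientation: [-2.221, -2.221, 0.001]
ft_force: [0.8, 1.6, -6.4]
width: 11.7
grasp_force: 28.0
```

Call:
arm_command(
  series=[
    {"linear":[0,0,-0.002],"turn":0},
    {"linear":[0,0,-0.002],"turn":0},
    {"linear":[0,0,0],"turn":0},
  ],
)

```text
t: 14.7
ee_pos: [501.0, -225.6, 115.3]
orientation: [2.221, 2.221, 0.0]
ft_force: [0.5, 0.6, 0.1]
width: 11.9
grasp_force: 28.4
```

```bash
python3 look.py p3.png
```

```text
(no output)
```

View pics/p3.png

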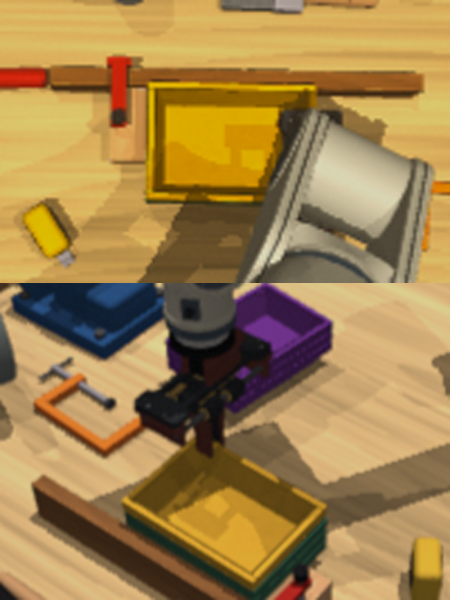

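The rim's front corner (left of the gripper) has risen slightly while the tray's back corner sits unchanged on the stack. The force has dropped, so the open corner is probably free.

Call:
arm_command(
  series=[
    {"linear":[0,0,-0.002],"turn":0},
    {"linear":[0,0,-0.002],"turn":0},
    {"linear":[0,0,0],"turn":0},
  ],
)

```text
t: 15.1
ee_pos: [500.6, -225.6, 118.9]
orientation: [2.221, 2.221, -0.0]
ft_force: [0.1, 1.2, -2.3]
width: 11.6
grasp_force: 28.6
```

Call:
arm_command(
  series=[
    {"linear":[0,0,-0.002],"turn":0},
    {"linear":[0,0,-0.002],"turn":0},
    {"linear":[0,0,0],"turn":0},
  ],
)

```text
t: 15.4
ee_pos: [500.7, -225.7, 123.0]
orientation: [2.221, 2.221, -0.0]
ft_force: [0.3, 0.1, -1.9]
width: 11.8
grasp_force: 29.1
```

Call:
arm_command(
  series=[
    {"linear":[0,0,-0.002],"turn":0},
    {"linear":[0,0,-0.002],"turn":0},
    {"linear":[0,0,0],"turn":0},
  ],
)

```text
t: 15.7
ee_pos: [500.6, -225.6, 126.9]
orientation: [2.221, 2.221, -0.0]
ft_force: [-0.2, 0.2, -2.5]
width: 11.8
grasp_force: 29.1
```

```bash
python3 look.py p4.png; python3 -c "
import cv2;i=cv2.imread('pics/p4.png');cv2.imwrite('pics/p4b.png',cv2.resize(i[430:600,100:360],(780,510),interpolation=cv2.INTER_CUBIC))"
```

```text
(no output)
```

View pics/p4b.png

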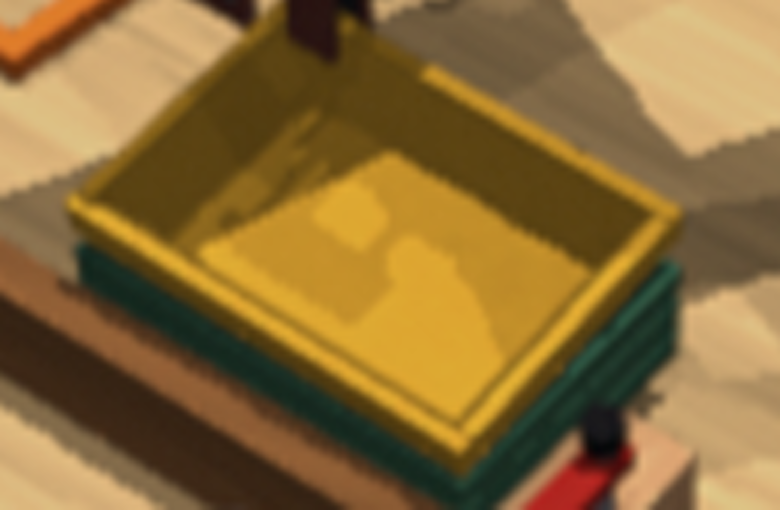

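The tray is tilted about the diagonal: left (680,210) and right (75,200) corners stand clear of the green rim, the back corner (460,465) is down, and the green stack is still flat against the fence.

Call:
arm_command(
  series=[
    {"linear":[0,0,-0.003],"turn":0},
    {"linear":[0,0,-0.003],"turn":0},
    {"linear":[0,0,-0.003],"turn":0},
    {"linear":[0,0,0],"turn":0},
  ],
)

```text
t: 16.2
ee_pos: [501.0, -225.6, 136.2]
orientation: [2.221, 2.221, 0.0]
ft_force: [-0.1, 0.5, -2.9]
width: 11.8
grasp_force: 29.5
```

Call:
arm_command(
  series=[
    {"linear":[0,0,-0.003],"turn":0},
    {"linear":[0,0,-0.003],"turn":0},
    {"linear":[0,0,-0.003],"turn":0},
    {"linear":[0,0,0],"turn":0},
  ],
)

```text
t: 16.6
ee_pos: [501.0, -225.7, 145.2]
orientation: [2.221, 2.221, 0.001]
ft_force: [0.9, 0.8, -2.7]
width: 11.4
grasp_force: 29.5
```

Call:
arm_command(
  series=[
    {"linear":[0,0,-0.004],"turn":0},
    {"linear":[0,0,-0.004],"turn":0},
    {"linear":[0,0,-0.004],"turn":0},
    {"linear":[0,0,0],"turn":0},
  ],
)

```text
t: 17.0
ee_pos: [501.1, -225.7, 157.4]
orientation: [2.221, 2.221, 0.001]
ft_force: [-0.1, -0.1, -2.0]
width: 11.4
grasp_force: 29.5
```

```bash
python3 look.py p5.png; python3 -c "
import cv2;i=cv2.imread('pics/p5.png');cv2.imwrite('pics/p5b.png',cv2.resize(i[390:600,90:370],(780,585),interpolation=cv2.INTER_CUBIC))"
```

```text
(no output)
```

View pics/p5b.png

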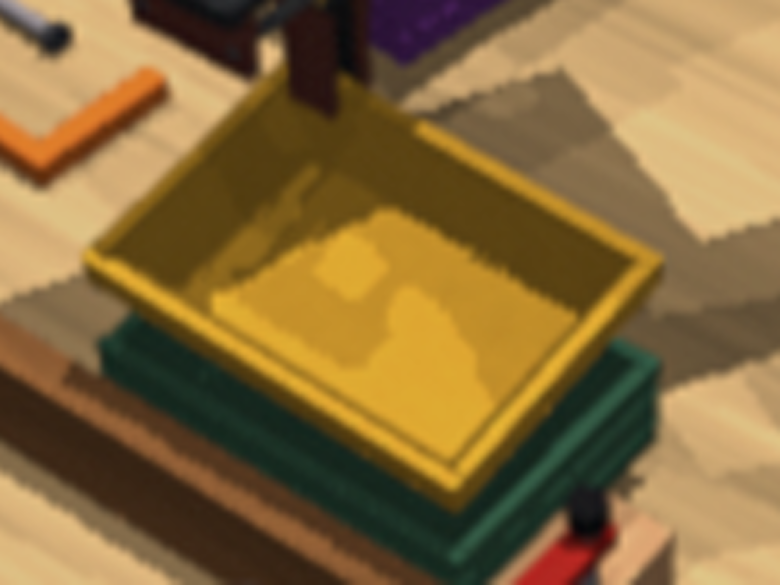

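The tray hangs free of the stack, and the green stack sits flat against the fence and block. It hangs tilted, so I'll set it on clear bench to level it and re-grip.

Call:
arm_command(
  series=[
    {"linear":[0,0,-0.01],"turn":0},
    {"linear":[0,0,-0.015],"turn":0},
    {"linear":[0,0,-0.015],"turn":0},
    {"linear":[0,0,-0.01],"turn":0},
    {"linear":[0.005,-0.015,0],"turn":0},
    {"linear":[0.008,-0.025,0],"turn":0},
    {"linear":[0.012,-0.03,0],"turn":0},
    {"linear":[0.012,-0.03,0],"turn":0},
    {"linear":[0.012,-0.03,0],"turn":0},
    {"linear":[0.011,-0.02,0],"turn":0},
  ],
)

```text
t: 18.1
ee_pos: [348.5, -164.6, 206.7]
orientation: [-2.221, -2.22, 0.001]
ft_force: [0.4, -0.2, -2.4]
width: 11.3
grasp_force: 29.8
```

Call:
arm_command(
  series=[
    {"linear":[0,-0.012,0],"turn":0},
    {"linear":[0,0,0.02],"turn":0},
    {"linear":[0,0,0.03],"turn":0},
    {"linear":[0,0,0.03],"turn":0},
    {"linear":[0,0,0.02],"turn":0},
    {"linear":[0,0,0.01],"turn":0},
    {"linear":[0,0,0],"turn":0},
  ],
)

```text
t: 18.8
ee_pos: [338.6, -165.7, 95.9]
orientation: [-2.22, -2.22, 0.001]
ft_force: [0.3, -0.2, -1.6]
width: 11.5
grasp_force: 30.0
```

Call:
arm_command(
  series=[
    {"linear":[0,0,0.005],"turn":0},
    {"linear":[0,0,0.005],"turn":0},
    {"linear":[0,0,0.005],"turn":0},
    {"linear":[0,0,0.005],"turn":0},
    {"linear":[0,0,0.005],"turn":0},
    {"linear":[0,0,0],"turn":0},
  ],
)

```text
t: 19.4
ee_pos: [338.6, -165.5, 71.3]
orientation: [-2.221, -2.221, 0.0]
ft_force: [0.5, -0.3, -0.1]
width: 11.4
grasp_force: 29.5
```

Bench contact has begun; lower to flat.

Call:
arm_command(
  series=[
    {"linear":[0,0,0.004],"turn":0},
    {"linear":[0,0,0.004],"turn":0},
    {"linear":[0,0,0.004],"turn":0},
    {"linear":[0,0,0.004],"turn":0},
    {"linear":[0,0,0],"turn":0},
  ],
)

```text
t: 19.9
ee_pos: [338.3, -165.3, 55.2]
orientation: [-2.221, -2.221, 0.001]
ft_force: [-1.9, 0.4, 1.4]
width: 11.6
grasp_force: 31.7
```

Call:
arm_command(
  series=[
    {"linear":[0,0,0.002],"turn":0},
    {"linear":[0,0,0.002],"turn":0},
    {"linear":[0,0,0],"turn":0},
  ],
)

```text
t: 20.2
ee_pos: [338.5, -165.4, 52.2]
orientation: [-2.221, -2.221, 0.0]
ft_force: [-4.0, 2.0, 20.2]
width: 11.9
grasp_force: 31.5
```

Call:
arm_command(
  series=[
    {"linear":[0,0,0],"turn":0},
    {"linear":[0,0,0],"turn":0},
    {"linear":[0,0,0],"turn":0},
    {"linear":[0,0,0],"turn":0},
    {"linear":[0,0,0],"turn":0},
    {"linear":[0.006,0,0],"turn":0},
    {"linear":[0,0,0],"turn":0},
  ],
  jaw=-0.1,
)

```text
t: 20.9
ee_pos: [338.3, -158.9, 51.6]
orientation: [-2.221, -2.221, 0.0]
ft_force: [-0.7, -0.2, -0.2]
width: 39.5
grasp_force: 0.0
```

```bash
cat > tr.py <<'E'
# fit tray pose: silhouettes in both views are occluded by the gripper, so match projected rim corners to the yellow mask's hull in the scene view
from h import *
import sys
from scipy.optimize import minimize
from scipy.spatial.transform import Rotation as Ro
def fit(p0,dof=6):
    ims=[grab('top'),grab('scene')]; Ms=[]
    for im in ims:
        h=cv2.cvtColor(im['frame'],cv2.COLOR_BGR2HSV); m=cv2.inRange(h,(17,120,30),(34,255,255))
        roi=np.zeros_like(m); q=proj(im,[[p0[0]+a,p0[1]+b,p0[2]] for a in(-95,95) for b in(-125,125)])
        cv2.fillConvexPoly(roi,cv2.convexHull(q.astype(np.int32)),255); m&=roi
        m=cv2.morphologyEx(m,cv2.MORPH_CLOSE,np.ones((3,3)))
        cs=[c for c in cv2.findContours(m,0,2)[0] if cv2.contourArea(c)>100]
        z=np.zeros_like(m); cv2.fillConvexPoly(z,cv2.convexHull(np.vstack(cs)),255); Ms.append(z/255.)
    corn=np.array([[a*70,b*100,c] for a in(-1,1) for b in(-1,1) for c in(3,21)]+[[a*50,b*80,-21] for a in(-1,1) for b in(-1,1)],float)
    def f(p):
        W=Ro.from_rotvec(p[3:]/100).apply(corn)+p[:3]; s=0
        for im,M in zip(ims,Ms):
            u=(proj(im,W)+.5)*4-.5; r=np.zeros((1536,2048),np.uint8)
            cv2.fillConvexPoly(r,cv2.convexHull(np.round(u*16).astype(np.int32)),255,shift=4)
            s+=np.abs(cv2.resize(r,(512,384),interpolation=cv2.INTER_AREA)/255.-M).sum()
        return s
    p0=np.array(list(p0)+[0,0,0],float)
    for st in (8,3):
        r=minimize(f,p0,method='Nelder-Mead',options=dict(maxiter=600,initial_simplex=np.vstack([p0]+[p0+d for d in np.diag([st]*6)]))); p0=r.x
    return r.x,r.fun,[M.sum() for M in Ms]
x,e,a=fit([float(v) for v in sys.argv[1:4]])
print('xyz',x[:3].round(1),'rotvec rad',(x[3:]/100).round(3),'err',e,a)
E
python3 tr.py 405 -90 21
```

```text
xyz [405.7 -86.7  27.4] rotvec rad [-0.042 -0.016  0.015] err 1609.254901960784 [np.float64(3826.0), np.float64(2772.0)]
```

Call:
arm_command(
  series=[
    {"linear":[0,0,0.001],"turn":0},
    {"linear":[0,0,0],"turn":0},
    {"linear":[0,0,0],"turn":0},
    {"linear":[0,0,0],"turn":0},
    {"linear":[0,0,0],"turn":0},
    {"linear":[0,0,0],"turn":0},
    {"linear":[0,0,0],"turn":0},
    {"linear":[0,0,0],"turn":0},
    {"linear":[0,0,0],"turn":0},
  ],
  jaw=-1,
)

```text
t: 21.9
ee_pos: [338.5, -159.5, 50.7]
orientation: [-2.221, -2.221, 0.0]
ft_force: [-0.6, 1.0, -0.7]
width: 12.2
grasp_force: 28.9
```

Call:
arm_command(
  series=[
    {"linear":[0,0,-0.005],"turn":0},
    {"linear":[0,0,-0.01],"turn":0},
    {"linear":[0,0,-0.02],"turn":0},
    {"linear":[0,0,-0.03],"turn":0},
    {"linear":[0,0,-0.03],"turn":0},
    {"linear":[0,0,-0.02],"turn":0},
    {"linear":[0,0,-0.005],"turn":0},
    {"linear":[0,0,0],"turn":0},
  ],
)

```text
t: 22.7
ee_pos: [339.0, -159.7, 171.5]
orientation: [2.22, 2.22, 0.001]
ft_force: [-0.3, 0.2, -2.7]
width: 11.4
grasp_force: 30.1
```

```bash
python3 - <<'E'
from h import *
T=grab('top');S=grab('scene')
a=T['frame'][150:310,160:360];b=S['frame'][60:220,160:360]
cv2.imwrite('pics/p6.png',cv2.resize(np.hstack([a,b]),(800,320),interpolation=cv2.INTER_CUBIC))
E
```

```text
(no output)
```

View pics/p6.png

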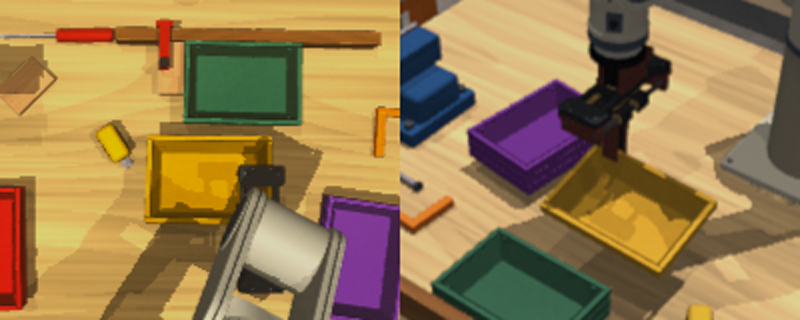

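The green stack sits square in the corner of the stops. The lifted yellow tray shows three rim corners in both views: back (147,137)/(660,270), left (146,222)/(716,208), right (271,137)/(541,205).

```bash
cat > tri.py <<'E'
from h import *
def tri(pt,ps,T,S):
    P=[cam(i)[0]@np.c_[cam(i)[1],cam(i)[2]] for i in(T,S)]
    X=cv2.triangulatePoints(P[0],P[1],np.array(pt,float).T,np.array(ps,float).T); return (X[:3]/X[3]).T
E
python3 - <<'E'
from tri import *
T=grab('top');S=grab('scene')
pt=[(160+u/4*2,150+v/2) for u,v in((147,137),(146,222),(271,137))]
ps=[(160+(u-400)/2,60+v/2) for u,v in((660,270),(716,208),(541,205))]
X=tri(pt,ps,T,S);print(X.round(1))
b,l,r=X;print(np.linalg.norm(b-l),np.linalg.norm(b-r),'slope x',(b-l)[2]/140,'slope y',(b-r)[2]/200)
# automatic corner refinement
for im,pp in((T,pt),(S,ps)):
    g=cv2.cvtColor(im['frame'],cv2.COLOR_BGR2GRAY)
    print(cv2.cornerSubPix(g,np.array(pp,np.float32).reshape(-1,1,2),(3,3),(-1,-1),(3,50,.01)).reshape(-1,2).round(1).tolist(),np.round(pp,1).tolist())
E
```

```text
[[ 468.2    7.2  123.9]
 [ 332.5    7.1  133.7]
 [ 469.8 -191.4  129.7]]
136.08115086189184 198.63648386744288 slope x -0.07032511406697332 slope y -0.02925624571722821
[[235.1999969482422, 218.6999969482422], [234.89999389648438, 259.0], [295.5, 218.5]] [[233.5, 218.5], [233.0, 261.0], [295.5, 218.5]]
[[289.29998779296875, 195.8000030517578], [318.0, 164.0], [230.5, 162.5]] [[290.0, 195.0], [318.0, 164.0], [230.5, 162.5]]
```

```bash
sed -i 's/(17,120,30),(34,255,255)/(17,190,30),(34,255,255)/; s/return r.x,r.fun/[cv2.imwrite(f"m{i}.png",M*255) for i,M in enumerate(Ms)]; return r.x,r.fun/' tr.py; python3 tr.py 405 -86 142
python3 - <<'E'
from h import *
T=grab('top');S=grab('scene')
P=[[475,14,163],[335,14,163],[475,-186,163],[335,14,145],[475,14,145]]
print('T',((proj(T,P)-[160,150])*2).round(0).tolist());print('S',((proj(S,P)-[160,60])*2+[400,0]).round(0).tolist())
print(proj(T,[[339,-160,171]]),proj(S,[[339,-160,171]]))
for i in (0,1):
    m=cv2.imread(f'm{i}.png',0); c=max(cv2.findContours(m,0,2)[0],key=cv2.contourArea); print(cv2.approxPolyDP(c,3,True).reshape(-1,2).tolist())
E
```

```text
xyz [400.1 -90.5 123.4] rotvec rad [-0.034  0.157  0.003] err 513.9490196078432 [np.float64(2514.0), np.float64(3185.0)]
T [[142.0, 132.0], [140.0, 222.0], [269.0, 134.0], [141.0, 221.0], [142.0, 132.0]]
S [[663.0, 254.0], [721.0, 195.0], [540.0, 190.0], [720.0, 205.0], [662.0, 264.0]]
[[286.37525613 260.85961428]] [[267.31253873 131.25486343]]
[[232, 261], [272, 262], [294, 234], [295, 219], [233, 218]]
[[258, 133], [231, 164], [289, 198], [317, 161], [270, 135]][ WARN:0@2.838] global loadsave.cpp:1063 imwrite_ Unsupported depth image for selected encoder is fallbacked to CV_8U.
```

```bash
python3 - <<'E'
s=open('tr.py').read()
s=s.replace("z=np.zeros_like(m); cv2.fillConvexPoly(z,cv2.convexHull(np.vstack(cs)),255); Ms.append(z/255.)",
"""z=np.zeros_like(m); cv2.drawContours(z,cs,-1,255,-1)
        ig=cv2.dilate(((h[...,1]<100)|(h[...,2]<45)).astype(np.uint8)*255,np.ones((5,5)))
        Ms.append(z/255.); Ws.append(((ig==0)&(roi>0)).astype(float))""")
s=s.replace("Ms=[]","Ms=[];Ws=[]").replace("zip(ims,Ms)","zip(ims,Ms,Ws)").replace("for im,M in","for im,M,Wt in").replace("/255.-M)","/255.-M)*Wt)").replace("np.abs(cv2","(np.abs(cv2").replace("*Wt).sum()","*Wt).sum()")
s=s.replace("np.abs(cv2.resize(r,(512,384),interpolation=cv2.INTER_AREA)/255.-M)*Wt)","np.abs(cv2.resize(r,(512,384),interpolation=cv2.INTER_AREA)/255.-M)*Wt)")
s=s.replace("r=minimize(","r=minimize(")
s=s.replace("[cv2.imwrite(f\"m{i}.png\",M*255) for i,M in enumerate(Ms)];","")
open('tr.py','w').write(s)
E
python3 tr.py 405 -88 135; python3 tr.py 400 -85 140
```

```text
File "tr.py", line 28
    return r.x,r.fun,[M.sum() for M in Ms]
                                          ^
IndentationError: unindent does not match any outer indentation level
  File "tr.py", line 28
    return r.x,r.fun,[M.sum() for M in Ms]
                                          ^
IndentationError: unindent does not match any outer indentation level
```

```bash
sed -i 's/^ *return r.x,r.fun.*/    return r.x,r.fun,[M.sum() for M in Ms]/; s/(np.abs(cv2.resize/((np.abs(cv2.resize/' tr.py; grep -n "s+=" tr.py; sed -i 's/s+=.*/s+=(np.abs(cv2.resize(r,(512,384),interpolation=cv2.INTER_AREA)\/255.-M)*Wt).sum()/' tr.py
python3 tr.py 405 -88 135; python3 tr.py 400 -85 140
```

```text
23:            s+=((np.abs(cv2.resize(r,(512,384),interpolation=cv2.INTER_AREA)/255.-M)*Wt).sum()
xyz [399.7 -91.6 127.7] rotvec rad [-0.022  0.211 -0.013] err 212.8549019607843 [np.float64(2291.0), np.float64(3033.0)]
xyz [401.5 -92.1 123.9] rotvec rad [-0.042  0.095 -0.   ] err 162.7921568627451 [np.float64(2286.0), np.float64(3037.0)]
```

Call:
arm_command(
  series=[
    {"linear":[0,0,0.03],"turn":0},
    {"linear":[0,0,0.04],"turn":0},
    {"linear":[0,0,0.025],"turn":0},
    {"linear":[0,0,0.01],"turn":0},
    {"linear":[0,0,0.006],"turn":0},
    {"linear":[0,0,0.005],"turn":0},
    {"linear":[0,0,0.003],"turn":0},
    {"linear":[0,0,0.001],"turn":0},
    {"linear":[0,0,0],"turn":0},
  ],
)

```text
t: 24.2
ee_pos: [338.7, -159.7, 52.2]
orientation: [2.22, 2.221, 0.0]
ft_force: [-6.9, 1.3, 26.1]
width: 11.4
grasp_force: 31.3
```

Call:
arm_command(
  series=[
    {"linear":[0,0,0],"turn":0},
    {"linear":[0,0,0],"turn":0},
    {"linear":[0,0,0],"turn":0},
    {"linear":[0,0,0],"turn":0},
    {"linear":[0.01,0,0],"turn":0},
    {"linear":[0.01,0,0],"turn":0},
    {"linear":[0,0,0.002],"turn":0},
    {"linear":[0,0,0],"turn":0},
    {"linear":[0,0,0],"turn":0},
  ],
  jaw=-0.1,
)

```text
t: 25.1
ee_pos: [338.7, -139.4, 48.6]
orientation: [-2.221, -2.222, 0.0]
ft_force: [-0.0, -0.6, 0.0]
width: 39.5
grasp_force: 0.0
```

```bash
python3 - <<'E'
s=open('tr.py').read()
s=s.replace("    p0=np.array(list(p0)+[0,0,0],float)\n","    c0=list(p0); best=None\n    for t in ([0,0,0],[0,10,0],[-5,5,0],[0,18,0],[-10,0,0]):\n     p0=np.array(c0+t,float)\n")
s=s.replace("    for st in (8,3):","     for st in (6,3):")
s=s.replace("    return r.x","     if best is None or r.fun<best.fun: best=r\n    r=best\n    return r.x")
open('tr.py','w').write(s)
E
sed -n 24,36p tr.py
time python3 tr.py 405 -88 21
```

```text
return s
    c0=list(p0); best=None
    for t in ([0,0,0],[0,10,0],[-5,5,0],[0,18,0],[-10,0,0]):
     p0=np.array(c0+t,float)
     for st in (6,3):
        r=minimize(f,p0,method='Nelder-Mead',options=dict(maxiter=600,initial_simplex=np.vstack([p0]+[p0+d for d in np.diag([st]*6)]))); p0=r.x
     if best is None or r.fun<best.fun: best=r
    r=best
    return r.x,r.fun,[M.sum() for M in Ms]
x,e,a=fit([float(v) for v in sys.argv[1:4]])
print('xyz',x[:3].round(1),'rotvec rad',(x[3:]/100).round(3),'err',e,a)
xyz [405.2 -89.3  23.7] rotvec rad [ 0.009 -0.118  0.011] err 132.2627450980392 [np.float64(1815.0), np.float64(2237.0)]
real	0m7.867s
user	0m7.756s
sys	0m5.915s
```

```bash
python3 - <<'E'
from h import *
ims=dict(top=grab('top'),scene=grab('scene'))
corn=np.array([[a*70,b*100,c] for a in(-1,1) for b in(-1,1) for c in(3,21)]+[[a*50,b*80,-21] for a in(-1,1) for b in(-1,1)],float)+[406,-89,21]
panel=[]
for n,im in ims.items():
    pts=cv2.convexHull(proj(im,corn).astype(np.float32)).reshape(-1,2); print(n,pts.round(1).tolist())
    f=im['frame']; x0,y0=(pts.min(0)-12).astype(int)
    c=cv2.resize(f[y0:y0+75,x0:x0+110],None,fx=7,fy=4 if 0 else 7,interpolation=cv2.INTER_NEAREST)
    for p in pts: cv2.circle(c,tuple(((p-[x0,y0]+.5)*7).astype(int)),4,(255,0,255),1)
    panel.append(c)
p=np.hstack(panel); print(p.shape)
cv2.imwrite('pics/p7.png',cv2.resize(p,(800,int(800*p.shape[0]/p.shape[1])),interpolation=cv2.INTER_AREA))
for n,im in ims.items():
    h=cv2.cvtColor(im['frame'],cv2.COLOR_BGR2HSV); m=cv2.inRange(h,(17,190,30),(34,255,255)); r=np.zeros_like(m)
    cv2.fillConvexPoly(r,cv2.convexHull(np.round(proj(im,corn)).astype(np.int32)),255)
    for nm,d in(('model only',(r>0)&(m==0)),('mask only',(r==0)&(m>0)&(cv2.dilate(r,np.ones((15,15)))>0))):
        ys,xs=np.nonzero(d); print(n,nm,len(xs),[(int(x),int(y),*map(int,h[y,x])) for x,y in list(zip(xs,ys))[::max(1,len(xs)//12)]])
E
```

```text
top [[291.0, 217.5], [290.79998779296875, 258.3999938964844], [232.5, 257.6000061035156], [233.1999969482422, 216.6999969482422]]
scene [[315.0, 188.6999969482422], [314.3999938964844, 193.0], [287.5, 222.39999389648438], [230.5, 190.8000030517578], [230.3000030517578, 186.39999389648438], [259.1000061035156, 160.39999389648438]]
(525, 1540, 3)
top model only 632 [(233, 217, 19, 149, 207), (283, 232, 19, 125, 55), (274, 235, 18, 79, 42), (286, 237, 21, 61, 42), (275, 240, 19, 65, 43), (273, 244, 24, 73, 98), (232, 247, 19, 152, 186), (275, 249, 22, 72, 78), (278, 251, 22, 67, 115), (275, 253, 22, 68, 97), (270, 255, 21, 72, 96), (232, 257, 20, 153, 210), (284, 258, 20, 63, 125)]
top mask only 2 [(237, 259, 19, 198, 111), (254, 259, 19, 190, 94)]
scene model only 636 [(259, 160, 105, 28, 18), (252, 166, 18, 136, 139), (262, 169, 16, 186, 67), (264, 173, 3, 143, 41), (295, 179, 19, 185, 113), (233, 189, 73, 109, 63), (242, 192, 68, 91, 106), (249, 195, 28, 116, 97), (308, 198, 20, 183, 96), (251, 202, 74, 108, 52), (262, 205, 73, 111, 94), (270, 213, 18, 114, 85)]
scene mask only 18 [(306, 213, 21, 195, 217), (307, 213, 22, 193, 223), (308, 213, 22, 192, 222), (309, 213, 22, 193, 222), (305, 214, 21, 199, 200), (306, 214, 22, 197, 221), (307, 214, 22, 194, 225), (308, 214, 22, 194, 225), (304, 215, 21, 190, 161), (305, 215, 21, 198, 200), (306, 215, 22, 196, 221), (307, 215, 22, 194, 225), (304, 216, 21, 192, 166), (305, 216, 21, 198, 200), (306, 216, 21, 195, 221), (304, 217, 21, 196, 164), (305, 217, 21, 196, 200), (304, 218, 21, 199, 160)]
```

Call:
arm_command(
  series=[
    {"linear":[0,0,0],"turn":0},
    {"linear":[0,0,0],"turn":0},
    {"linear":[0,0,0],"turn":0},
    {"linear":[0,0,0],"turn":0},
    {"linear":[0,0,0],"turn":0},
    {"linear":[0,0,0],"turn":0},
    {"linear":[0,0,0],"turn":0},
    {"linear":[0,0,0],"turn":0},
  ],
  jaw=-1,
)

```text
t: 26.1
ee_pos: [338.6, -139.5, 48.7]
orientation: [-2.221, -2.222, 0.0]
ft_force: [-0.5, -0.1, -0.5]
width: 12.8
grasp_force: 28.9
```

Call:
arm_command(
  series=[
    {"linear":[0,0,-0.004],"turn":0},
    {"linear":[0,0,-0.008],"turn":0},
    {"linear":[0,0,-0.015],"turn":0},
    {"linear":[0,0,-0.02],"turn":0},
    {"linear":[0,0,-0.025],"turn":0},
    {"linear":[0,0,-0.025],"turn":0},
    {"linear":[0,0,-0.02],"turn":0},
    {"linear":[0,0,-0.01],"turn":0},
    {"linear":[0,0,-0.003],"turn":0},
    {"linear":[0,0,0],"turn":0},
  ],
)

```text
t: 27.1
ee_pos: [338.5, -139.5, 178.7]
orientation: [2.221, 2.221, 0.0]
ft_force: [0.9, -0.6, -2.8]
width: 12.1
grasp_force: 29.6
```

```bash
sed -i 's/(h\[...,2\]<45))/(h[...,2]<45)|((h[...,0]>40)\&(h[...,0]<160)))/; s/(17,190,30)/(17,180,30)/' tr.py; python3 tr.py 405 -88 140
```

```text
xyz [400.6 -91.6 145. ] rotvec rad [-0.018  0.178 -0.01 ] err 99.7372549019608 [np.float64(2218.0), np.float64(2980.0)]
```

Call:
arm_command(
  series=[
    {"linear":[0,0,0],"turn":0},
    {"linear":[0,0,0],"turn":0},
    {"linear":[0,0,0],"turn":0},
    {"linear":[0,0,0],"turn":0},
    {"linear":[0,0,0],"turn":0},
    {"linear":[0,0,0],"turn":0},
    {"linear":[0,0,0],"turn":0},
    {"linear":[0,0,0],"turn":0},
    {"linear":[0,0,0],"turn":0},
    {"linear":[0,0,0],"turn":0},
  ],
)

```text
t: 28.2
ee_pos: [338.7, -139.5, 178.7]
orientation: [2.221, 2.221, 0.0]
ft_force: [0.1, -0.9, -2.6]
width: 12.0
grasp_force: 29.6
```

```bash
python3 tr.py 405 -88 140;python3 tr.py 402 -91 145; python3 - <<'E'
from h import *
# template check: predicted rim corner pixels for several tilts vs. yellow mask extremes
from scipy.spatial.transform import Rotation as Ro
T=grab('top');S=grab('scene')
G=np.array([338.5,-139.5,178.7-48.7+42])  # rim top above pinch
for th in(0,.05,.1,.15,.2,.25):
    R=Ro.from_rotvec([0,th,0]); L=np.array([[66,50-0+a*0+0,0]]); 
    C=np.array([[-4,150,0],[136,150,0],[136,-50,0],[136,150,-18],[136,-50,-18],[136,150,0]],float)
    C=R.apply(C)+G
    print(th,proj(T,C[:3]).round(1).tolist(),proj(S,C[:5]).round(1).tolist())
for n,im in(('T',T),('S',S)):
    h=cv2.cvtColor(im['frame'],cv2.COLOR_BGR2HSV); m=cv2.inRange(h,(17,180,30),(34,255,255))
    c=max(cv2.findContours(m,0,2)[0],key=cv2.contourArea); print(n,cv2.approxPolyDP(c,1.5,True).reshape(-1,2).tolist())
cv2.imwrite('pics/p8.png',cv2.resize(S['frame'][105:205,215:335],(720,600),interpolation=cv2.INTER_CUBIC))
E
```

```text
xyz [400.7 -91.7 146. ] rotvec rad [-0.022  0.196 -0.009] err 103.9921568627451 [np.float64(2228.0), np.float64(2981.0)]
xyz [402.4 -92.2 139.4] rotvec rad [-0.013  0.056 -0.004] err 124.5843137254902 [np.float64(2222.0), np.float64(2987.0)]Traceback (most recent call last):
  File "<stdin>", line 7, in <module>
NameError: name 'a' is not defined
```

```bash
python3 - <<'E'
from h import *
from scipy.spatial.transform import Rotation as Ro
T=grab('top');S=grab('scene')
G=np.array([338.5,-139.5,178.7-48.7+42])
for th in(0,.05,.1,.15,.2,.25):
    C=np.array([[-4,150,0],[136,150,0],[136,-50,0],[136,150,-18],[136,-50,-18],[-4,150,-18]],float)
    C=Ro.from_rotvec([0,th,0]).apply(C)+G
    print(th,'T L,B,R',proj(T,C[:3]).round(1).tolist(),'S L B R Blow Rlow Llow',proj(S,C).round(1).tolist())
for n,im in(('T',T),('S',S)):
    h=cv2.cvtColor(im['frame'],cv2.COLOR_BGR2HSV); m=cv2.inRange(h,(17,180,30),(34,255,255))
    if n=='T': m[:205]=0;m[280:]=0
    m[:,:215 if n=='T' else 220]=0;m[:,330:]=0
    c=max(cv2.findContours(m,0,2)[0],key=cv2.contourArea); print(n,cv2.approxPolyDP(c,1.2,True).reshape(-1,2).tolist())
E
```

```text
0 T L,B,R [[231.1, 261.7], [232.0, 216.1], [296.1, 217.1]] S L B R Blow Rlow Llow [[319.8, 154.4], [290.9, 183.9], [229.0, 152.1], [290.4, 188.9], [229.2, 157.1], [319.1, 159.4]]
0.05 T L,B,R [[231.1, 261.7], [232.1, 216.2], [295.8, 217.2]] S L B R Blow Rlow Llow [[319.8, 154.4], [290.7, 185.7], [229.1, 153.9], [290.5, 190.5], [229.5, 158.7], [319.3, 159.2]]
0.1 T L,B,R [[231.1, 261.7], [232.1, 216.5], [295.6, 217.4]] S L B R Blow Rlow Llow [[319.8, 154.3], [290.7, 187.5], [229.3, 155.7], [290.7, 192.0], [229.9, 160.3], [319.5, 158.9]]
0.15 T L,B,R [[231.1, 261.7], [232.2, 216.8], [295.3, 217.7]] S L B R Blow Rlow Llow [[319.8, 154.3], [290.7, 189.1], [229.6, 157.4], [290.9, 193.4], [230.4, 161.7], [319.7, 158.7]]
0.2 T L,B,R [[231.1, 261.7], [232.3, 217.2], [295.0, 218.1]] S L B R Blow Rlow Llow [[319.8, 154.2], [290.8, 190.7], [229.9, 159.0], [291.2, 194.7], [231.0, 163.1], [319.8, 158.4]]
0.25 T L,B,R [[231.1, 261.7], [232.3, 217.7], [294.7, 218.6]] S L B R Blow Rlow Llow [[319.8, 154.2], [291.0, 192.2], [230.4, 160.5], [291.5, 195.8], [231.6, 164.3], [320.0, 158.1]]
T [[233, 217], [233, 262], [265, 262], [272, 249], [273, 242], [271, 235], [273, 232], [294, 232], [296, 234], [296, 240], [293, 243], [293, 251], [296, 253], [296, 218]]
S [[256, 130], [230, 157], [230, 159], [269, 182], [290, 192], [315, 162], [317, 156], [279, 138], [276, 134], [273, 142], [266, 138], [266, 134]]
```

Call:
arm_command(
  series=[
    {"linear":[0.012,0.01,0],"turn":0},
    {"linear":[0.025,0.01,0],"turn":0},
    {"linear":[0.03,0.01,0],"turn":0},
    {"linear":[0.03,0.01,0],"turn":0},
    {"linear":[0.03,0.01,0],"turn":0},
    {"linear":[0.03,0.01,0],"turn":0},
    {"linear":[0.025,0.015,0],"turn":0},
    {"linear":[0.0155,0.02,0],"turn":0},
    {"linear":[0,0.025,0],"turn":0},
    {"linear":[0,0.025,0],"turn":0},
  ],
)

```text
t: 29.6
ee_pos: [484.3, 58.8, 178.5]
orientation: [-2.219, -2.223, 0.001]
ft_force: [0.3, 0.9, -1.4]
width: 11.9
grasp_force: 29.6
```

Call:
arm_command(
  series=[
    {"linear":[0,0.025,0],"turn":0},
    {"linear":[0,0.015,0],"turn":0},
    {"linear":[0,0.008,0],"turn":0},
    {"linear":[0,0,0.01],"turn":0},
    {"linear":[0,0,0.015],"turn":0},
    {"linear":[0,0,0.015],"turn":0},
    {"linear":[0,0,0.01],"turn":0},
    {"linear":[0,0,0.003],"turn":0},
    {"linear":[0,0,0],"turn":0},
  ],
)

```text
t: 30.5
ee_pos: [531.0, 58.0, 125.2]
orientation: [-2.221, -2.221, 0.002]
ft_force: [-0.1, 0.4, -2.8]
width: 12.0
grasp_force: 29.6
```

Call:
arm_command(
  series=[
    {"linear":[0,0,0.003],"turn":0},
    {"linear":[0,0,0.003],"turn":0},
    {"linear":[0,0,0.003],"turn":0},
    {"linear":[0,0,0.003],"turn":0},
    {"linear":[0,0,0],"turn":0},
  ],
)

```text
t: 31.0
ee_pos: [531.7, 58.0, 113.6]
orientation: [2.221, 2.221, 0.0]
ft_force: [-2.6, -0.8, 3.4]
width: 12.0
grasp_force: 32.1
```

Call:
arm_command(
  series=[
    {"linear":[0,0,0.003],"turn":0},
    {"linear":[0,0,0.003],"turn":0},
    {"linear":[0,0,0.003],"turn":0},
    {"linear":[0,0,0.003],"turn":0},
    {"linear":[0,0,0],"turn":0},
  ],
)

```text
t: 31.5
ee_pos: [531.0, 58.0, 101.3]
orientation: [-2.221, -2.221, 0.002]
ft_force: [-4.7, 0.3, 5.5]
width: 12.9
grasp_force: 33.4
```

Call:
arm_command(
  series=[
    {"linear":[0,0,0.003],"turn":0},
    {"linear":[0,0,0.003],"turn":0},
    {"linear":[0,0,0],"turn":0},
    {"linear":[0,0,-0.005],"turn":0},
    {"linear":[0,0,-0.008],"turn":0},
    {"linear":[0,0,-0.012],"turn":0},
    {"linear":[0,0,-0.015],"turn":0},
    {"linear":[0,0,-0.015],"turn":0},
    {"linear":[0,0,-0.005],"turn":0},
    {"linear":[0,0,0],"turn":0},
  ],
)

```text
t: 32.5
ee_pos: [532.2, 58.0, 156.7]
orientation: [2.221, 2.221, 0.002]
ft_force: [-0.6, 0.1, -2.4]
width: 11.2
grasp_force: 29.8
```

```bash
cat > chk.py <<'E'
# contour corners vs rim corners predicted for tilts; args: G xyz(rim top over pinch), s
import sys
from h import *
from scipy.spatial.transform import Rotation as Ro
gx,gy,gz,s=map(float,sys.argv[1:5]); G=np.array([gx,gy,gz])
T=grab('top');S=grab('scene')
for th in(-.05,0,.05,.1,.15):
    C=np.array([[-4,s+100,0],[136,s+100,0],[136,s-100,0],[136,s+100,-18],[136,s-100,-18],[-4,s+100,-18]],float)
    C=Ro.from_rotvec([0,th,0]).apply(C)+G
    print(th,'T L,B,R',proj(T,C[:3]).round(1).tolist(),'S L B R Blow Rlow Llow',proj(S,C).round(1).tolist())
C=G+[66,s,-21]
for n,im in(('T',T),('S',S)):
    h=cv2.cvtColor(im['frame'],cv2.COLOR_BGR2HSV); m=cv2.inRange(h,(17,180,30),(34,255,255))
    r=np.zeros_like(m);q=proj(im,[[C[0]+a,C[1]+b,C[2]] for a in(-110,110) for b in(-135,135)]);cv2.fillConvexPoly(r,cv2.convexHull(q.astype(np.int32)),255);m&=r
    c=max(cv2.findContours(m,0,2)[0],key=cv2.contourArea); print(n,cv2.approxPolyDP(c,1.2,True).reshape(-1,2).tolist())
    if n=='S':
        X=m; 
E
python3 chk.py 531.5 58 148 48
```

```text
-0.05 T L,B,R [[171.0, 198.7], [172.0, 154.8], [234.7, 156.0]] S L B R Blow Rlow Llow [[347.4, 240.0], [316.1, 279.0], [242.6, 235.2], [315.1, 284.0], [242.4, 240.3], [346.1, 245.0]]
0 T L,B,R [[171.0, 198.7], [172.4, 155.2], [234.8, 156.3]] S L B R Blow Rlow Llow [[347.4, 239.9], [315.8, 280.9], [242.6, 237.1], [315.0, 285.5], [242.7, 241.9], [346.3, 244.7]]
0.05 T L,B,R [[171.0, 198.7], [172.8, 155.6], [234.9, 156.7]] S L B R Blow Rlow Llow [[347.5, 239.9], [315.5, 282.6], [242.6, 238.9], [314.9, 286.8], [243.0, 243.4], [346.5, 244.4]]
0.1 T L,B,R [[171.0, 198.7], [173.2, 156.2], [234.9, 157.3]] S L B R Blow Rlow Llow [[347.5, 239.8], [315.3, 284.1], [242.8, 240.5], [315.0, 288.1], [243.4, 244.7], [346.7, 244.1]]
0.15 T L,B,R [[171.0, 198.7], [173.6, 156.8], [235.0, 157.9]] S L B R Blow Rlow Llow [[347.5, 239.8], [315.2, 285.6], [243.1, 242.1], [315.1, 289.2], [243.8, 246.0], [346.9, 243.7]]
T [[172, 199], [177, 199], [179, 175], [182, 170], [202, 171], [204, 170], [205, 164], [226, 164], [227, 167], [231, 167], [233, 169], [234, 177], [235, 158], [175, 158], [172, 180]]
S [[271, 211], [252, 231], [243, 243], [244, 246], [314, 290], [344, 247], [345, 243], [318, 228], [315, 225], [315, 215], [313, 213], [305, 213], [302, 218], [295, 214], [295, 220], [293, 221], [290, 219], [286, 220]]
```

The over-tilt did not hold; this wall pinch sags about the wall axis. I'll set the tray down again and take it by its corner, diagonally, where the pinch is twice as thick.

Call:
arm_command(
  series=[
    {"linear":[0,0,-0.015],"turn":0},
    {"linear":[0,-0.02,-0.008],"turn":0},
    {"linear":[0,-0.035,0],"turn":0},
    {"linear":[-0.01,-0.04,0],"turn":0},
    {"linear":[-0.03,-0.03,0],"turn":0},
    {"linear":[-0.035,-0.015,0],"turn":0},
    {"linear":[-0.04,-0.015,0],"turn":0},
    {"linear":[-0.04,-0.015,0],"turn":0},
    {"linear":[-0.03,-0.012,0],"turn":0},
    {"linear":[-0.013,-0.008,0],"turn":0},
  ],
)

```text
t: 33.6
ee_pos: [340.5, -141.8, 178.3]
orientation: [-2.224, -2.219, 0.001]
ft_force: [-0.2, -0.8, -2.3]
width: 11.3
grasp_force: 29.9
```

Call:
arm_command(
  series=[
    {"linear":[0,0,0.03],"turn":0},
    {"linear":[0,0,0.04],"turn":0},
    {"linear":[0,0,0.03],"turn":0},
    {"linear":[0,0,0.008],"turn":0},
    {"linear":[0,0,0.006],"turn":0},
    {"linear":[0,0,0.006],"turn":0},
    {"linear":[0,0,0.005],"turn":0},
    {"linear":[0,0,0.003],"turn":0},
    {"linear":[0,0,0],"turn":0},
  ],
)

```text
t: 34.5
ee_pos: [340.7, -139.9, 52.0]
orientation: [-2.22, -2.222, 0.001]
ft_force: [-10.4, -1.3, 32.4]
width: 11.8
grasp_force: 30.8
```

Call:
arm_command(
  series=[
    {"linear":[0,0,0],"turn":0},
    {"linear":[0,0,0],"turn":0},
    {"linear":[0,0,0],"turn":0},
    {"linear":[0,0,0],"turn":0},
    {"linear":[0,0,-0.03],"turn":0},
    {"linear":[0,0,-0.03],"turn":0},
    {"linear":[-0.037,0.004,-0.01],"turn":-0.145},
    {"linear":[0,0,0],"turn":-0.145},
    {"linear":[0,0,0],"turn":-0.145},
    {"linear":[0,0,0],"turn":-0.145},
  ],
  jaw=0.8,
)

```text
t: 35.5
ee_pos: [345.7, -176.0, 120.5]
orientation: [1.493, 2.764, 0.0]
ft_force: [0.0, 0.2, -0.3]
width: 78.8
grasp_force: 0.0
```

```bash
python3 chk.py 340 -140 42 50 | grep -v "^-\|0.1\|0.05"; python3 -c "
from h import *
T=grab('top');h=cv2.cvtColor(T['frame'],cv2.COLOR_BGR2HSV);m=cv2.inRange(h,(17,180,30),(34,255,255));m[:205]=0;m[275:]=0;m[:,:220]=0;m[:,310:]=0
ys,xs=np.nonzero(m)
pts=np.c_[xs,ys]
for nm,sel,k in(('far edge',ys<225,1),('left edge',xs<245,0)):
    P=pts[sel]
    other=1-k
    L=[(v,P[P[:,other]==v][:,k].min()-.5) for v in np.unique(P[:,other])]
    L=np.array(L,float)[4:-4]; med=np.median(L[:,1]); L=L[abs(L[:,1]-med)<3]
    px=[(a,b) if k==1 else (b,a) for a,b in (L[0],L[len(L)//2],L[-1])]
    c=np.polyfit(L[:,0],L[:,1],1); e=[L[0,0],L[-1,0]]; q=[(v,np.polyval(c,v)) if k==1 else (np.polyval(c,v),v) for v in e]
    print(nm,ray(T,q,42).tolist())
"
```

```text
0 T L,B,R [[232.8, 257.6], [233.5, 216.7], [291.3, 217.5]] S L B R Blow Rlow Llow [[314.7, 188.5], [287.5, 217.9], [230.0, 186.3], [287.1, 222.2], [230.2, 190.6], [314.1, 192.8]]
T [[234, 257], [278, 257], [278, 254], [275, 253], [269, 243], [269, 240], [285, 229], [287, 229], [291, 234], [291, 217], [234, 217]]
S [[258, 162], [233, 185], [265, 202], [266, 210], [287, 221], [305, 201], [313, 189]]
far edge [[476.6, 8.4, 42.0], [479.3, -175.1, 42.0]]
left edge [[430.2, 9.2, 42.0], [348.3, 7.7, 42.0]]
```

Call:
arm_command(
  series=[
    {"linear":[-0.0067,-0.0044,0],"turn":-0.11},
    {"linear":[0,0,0],"turn":-0.11},
    {"linear":[0,0,0.03],"turn":0},
    {"linear":[0,0,0.03],"turn":0},
    {"linear":[0,0,0.0125],"turn":0},
    {"linear":[0,0,0],"turn":0},
  ],
)

```text
t: 36.25
ee_pos: [344.5, -183.0, 46.3]
orientation: [-1.192, -2.903, -0.001]
ft_force: [-0.1, 0.1, -0.2]
width: 78.7
grasp_force: 0.0
```

Call:
arm_command(
  series=[
    {"linear":[0,0,0],"turn":0},
    {"linear":[0,0,0],"turn":0},
    {"linear":[0,0,0],"turn":0},
    {"linear":[0,0,0],"turn":0},
    {"linear":[0,0,0],"turn":0},
    {"linear":[0,0,0],"turn":0},
    {"linear":[0,0,0],"turn":0},
    {"linear":[0,0,0],"turn":0},
    {"linear":[0,0,0],"turn":0},
    {"linear":[0,0,0],"turn":0},
  ],
  jaw=-1,
)

```text
t: 37.25
ee_pos: [345.2, -183.5, 47.9]
orientation: [-1.188, -2.908, -0.0]
ft_force: [-1.0, 1.9, 5.6]
width: 25.8
grasp_force: 29.5
```

Call:
arm_command(
  series=[
    {"linear":[0,0,-0.004],"turn":0},
    {"linear":[0,0,-0.007],"turn":0},
    {"linear":[0,0,-0.01],"turn":0},
    {"linear":[0,0,-0.015],"turn":0},
    {"linear":[0,0,-0.02],"turn":0},
    {"linear":[0,0,-0.025],"turn":0},
    {"linear":[0,0,-0.025],"turn":0},
    {"linear":[0,0,-0.016],"turn":0},
    {"linear":[0,0,-0.008],"turn":0},
    {"linear":[0,0,0],"turn":0},
  ],
)

```text
t: 38.25
ee_pos: [346.0, -184.0, 179.0]
orientation: [1.187, 2.906, -0.001]
ft_force: [-0.1, -0.9, -2.3]
width: 24.5
grasp_force: 31.1
```

```bash
cat > chk2.py <<'E'
# corner pinch: args corner x y, rim z, tray yaw ; tilt about axis across the diagonal, through the held corner
import sys
from h import *
from scipy.spatial.transform import Rotation as Ro
gx,gy,gz,yaw=map(float,sys.argv[1:5]); n=np.array([np.cos(yaw+np.pi/4),np.sin(yaw+np.pi/4),0]); ax=np.cross([0,0,1],n)
T=grab('top');S=grab('scene')
C0=np.array([[0,200,0],[140,200,0],[140,0,0],[0,200,-18],[140,200,-18],[140,0,-18]],float)
for th in(-.05,0,.05,.1,.15,.2):
    C=(Ro.from_rotvec(ax*th)*Ro.from_rotvec([0,0,yaw])).apply(C0)+[gx,gy,gz]
    print(th,'T L,B,R',proj(T,C[:3]).round(1).tolist(),'S L B R low:L B R',proj(S,C).round(1).tolist())
ctr=Ro.from_rotvec([0,0,yaw]).apply([70,100,-15])+[gx,gy,gz]
for nm,im in(('T',T),('S',S)):
    h=cv2.cvtColor(im['frame'],cv2.COLOR_BGR2HSV); m=cv2.inRange(h,(17,180,30),(34,255,255))
    r=np.zeros_like(m);q=proj(im,[ctr+[150*np.cos(a),150*np.sin(a),0] for a in np.linspace(0,6.28,30)]);cv2.fillConvexPoly(r,cv2.convexHull(q.astype(np.int32)),255);m&=r
    c=max(cv2.findContours(m,0,2)[0],key=cv2.contourArea); print(nm,cv2.approxPolyDP(c,1.2,True).reshape(-1,2).tolist())
E
python3 chk2.py 337 -193 172 .016; python3 -c "
from h import *;o=ctrl.get_obs();print(o['ee_pos'],o['width'])"
```

```text
-0.05 T L,B,R [[232.2, 262.2], [232.3, 216.3], [296.8, 216.3]] S L B R low:L B R [[319.1, 151.7], [290.8, 180.0], [228.0, 150.9], [318.5, 157.0], [290.5, 185.3], [228.2, 156.2]]
0 T L,B,R [[232.3, 261.9], [232.4, 216.4], [296.5, 216.3]] S L B R low:L B R [[318.8, 153.8], [290.6, 183.5], [228.0, 152.4], [318.2, 158.7], [290.2, 188.5], [228.3, 157.4]]
0.05 T L,B,R [[232.4, 261.7], [232.6, 216.5], [296.4, 216.3]] S L B R low:L B R [[318.6, 155.7], [290.3, 186.7], [228.1, 153.7], [317.8, 160.4], [289.8, 191.4], [228.3, 158.5]]
0.1 T L,B,R [[232.6, 261.6], [232.9, 216.8], [296.2, 216.5]] S L B R low:L B R [[318.2, 157.5], [289.9, 189.8], [228.1, 155.0], [317.4, 161.9], [289.4, 194.1], [228.3, 159.5]]
0.15 T L,B,R [[232.9, 261.6], [233.4, 217.2], [296.2, 216.7]] S L B R low:L B R [[317.9, 159.2], [289.5, 192.6], [228.2, 156.2], [317.0, 163.4], [288.9, 196.6], [228.3, 160.4]]
0.2 T L,B,R [[233.2, 261.7], [234.0, 217.8], [296.2, 216.9]] S L B R low:L B R [[317.5, 160.8], [289.1, 195.2], [228.2, 157.3], [316.6, 164.7], [288.4, 198.8], [228.3, 161.3]]
T [[233, 257], [280, 261], [281, 258], [269, 247], [285, 231], [295, 242], [298, 239], [299, 217], [236, 214]]
S [[227, 151], [228, 156], [284, 193], [307, 172], [314, 163], [265, 132], [263, 137], [256, 138], [255, 130]]
[ 345.21993364 -183.56510068  177.56535811] 24.55657974838238
```

```bash
cat > pose.py <<'E'
from h import *
from scipy.optimize import least_squares
from scipy.spatial.transform import Rotation as Ro
N=dict(L=(-70,100,21),B=(70,100,21),R=(70,-100,21),O=(-70,-100,21),l=(-70,100,3),b=(70,100,3),r=(70,-100,3),o=(-70,-100,3))
def pose(tp,sp,p0):
    T=grab('top');S=grab('scene')
    def f(p):
        g=lambda im,d:(proj(im,Ro.from_rotvec(p[3:]).apply(np.array([N[k] for k in d],float))+p[:3])-np.array(list(d.values())))
        return np.r_[g(T,tp),g(S,sp)].ravel()
    r=least_squares(f,p0,x_scale=[10,10,10,.1,.1,.1],loss='soft_l1'); R=Ro.from_rotvec(r.x[3:]).as_matrix()
    e=f(r.x).reshape(-1,2).round(1).tolist()
    print('centre',r.x[:3].round(1),'tilt dir (slope x,y)',(-R[:2,2]).round(3)*1,'tilt deg',np.degrees(np.arccos(R[2,2])).round(1),'yaw',np.arctan2(R[1,0],R[0,0]).round(3)); print(e)
E
python3 -c "
from pose import *
pose(dict(L=(233,257.5),B=(235.7,213.7),R=(299,216.7)),dict(R=(227,151),r=(227.5,156.3),b=(284,193.3),l=(313.7,163.2)),[405,-93,150,0,0,-.05])
pose(dict(L=(233,257.5),B=(235.7,213.7),R=(299,216.7)),dict(R=(227,151),r=(227.5,156.3),b=(284,193.3)),[405,-93,150,0,0,-.05])"
```

```text
centre [408.5 -98.2 144. ] tilt dir (slope x,y) [-0.044 -0.073] tilt deg 4.9 yaw -0.048
[[-0.3, 0.7], [-0.0, -0.3], [0.2, 0.3], [-1.0, 0.3], [-1.4, -0.4], [0.3, 0.1], [1.6, 0.3]]
centre [410.9 -97.3 134.8] tilt dir (slope x,y) [ 0.109 -0.069] tilt deg 7.4 yaw -0.043
[[-0.3, 0.2], [-0.4, -0.2], [-0.1, 0.9], [-0.3, 0.1], [-1.4, -0.1], [0.2, 0.1]]
```

Call:
arm_command(
  series=[
    {"linear":[0.0035,0.0087,-0.004],"turn":0},
    {"linear":[0.007,0.0174,-0.004],"turn":0},
    {"linear":[0.0105,0.0262,0],"turn":0},
    {"linear":[0.0105,0.0262,0],"turn":0},
    {"linear":[0.0105,0.0262,0],"turn":0},
    {"linear":[0.0105,0.0262,0],"turn":0},
    {"linear":[0.0105,0.0262,0],"turn":0},
    {"linear":[0.0105,0.0262,0],"turn":0},
    {"linear":[0.007,0.0174,0],"turn":0},
    {"linear":[0.0035,0.0087,0],"turn":0},
  ],
)

```text
t: 39.55
ee_pos: [432.6, 26.4, 185.7]
orientation: [-1.185, -2.909, -0.0]
ft_force: [-0.6, -0.2, -2.2]
width: 24.6
grasp_force: 31.6
```

```bash
python3 - <<'E'
from h import *
o=ctrl.get_obs();print(o['ee_pos'],o['width'],o['moment'],o['ft_force'])
import subprocess
print(subprocess.run(['python3','chk2.py',str(o['ee_pos'][0]-8.5),str(o['ee_pos'][1]-9.5),str(o['ee_pos'][2]-6),'-0.048'],capture_output=True,text=True).stdout)
E
```

```text
[432.55384248  26.405154   185.72206583] 24.562418876064154 [-0.28486295  0.08561516 -0.01561861] [-0.59718533 -0.22385149 -2.21081143]
-0.05 T L,B,R [[164.0, 228.5], [167.4, 182.8], [232.5, 187.1]] S L B R low:L B R [[373.1, 206.8], [341.7, 241.5], [270.3, 201.1], [371.8, 212.1], [340.7, 246.8], [270.1, 206.4]]
0 T L,B,R [[164.4, 228.4], [168.2, 183.2], [232.5, 187.3]] S L B R low:L B R [[372.6, 208.9], [341.0, 245.0], [270.2, 202.6], [371.2, 213.9], [339.9, 249.9], [270.0, 207.6]]
0.05 T L,B,R [[165.0, 228.4], [169.0, 183.7], [232.6, 187.5]] S L B R low:L B R [[372.0, 210.8], [340.2, 248.1], [270.2, 203.9], [370.5, 215.5], [339.1, 252.7], [269.9, 208.6]]
0.1 T L,B,R [[165.6, 228.5], [170.0, 184.3], [232.8, 187.7]] S L B R low:L B R [[371.4, 212.6], [339.4, 251.1], [270.1, 205.2], [369.9, 216.9], [338.2, 255.2], [269.8, 209.6]]
0.15 T L,B,R [[166.2, 228.7], [171.0, 185.1], [232.9, 188.0]] S L B R low:L B R [[370.8, 214.2], [338.6, 253.7], [270.0, 206.4], [369.2, 218.2], [337.3, 257.4], [269.7, 210.4]]
0.2 T L,B,R [[166.9, 229.0], [172.2, 186.0], [233.2, 188.4]] S L B R low:L B R [[370.1, 215.8], [337.7, 256.1], [269.9, 207.4], [368.5, 219.4], [336.4, 259.3], [269.5, 211.2]]
T [[166, 229], [190, 230], [189, 226], [192, 213], [195, 210], [199, 210], [211, 199], [221, 211], [231, 211], [232, 188], [169, 185]]
S [[299, 178], [272, 203], [272, 207], [303, 229], [304, 241], [311, 242], [316, 237], [339, 253], [353, 236], [352, 230], [360, 221], [362, 222], [368, 214], [314, 178], [311, 180], [309, 185], [302, 185], [301, 178]]
```

```bash
python3 -c "
from pose import *
t=dict(L=(166,228.7),B=(169,184.7),R=(232.3,187.6))
pose(t,dict(R=(271.5,203),r=(271.6,207.3),b=(339,253.3),L=(369,212.8)),[495,112,158,0,0,-.05])
pose(t,dict(R=(271.5,203),r=(271.6,207.3),b=(339,253.3),l=(368.3,214.5)),[495,112,158,0,0,-.05])
pose(t,dict(R=(271.5,203),r=(271.6,207.3),b=(339,253.3)),[495,112,158,0,0,-.05])
T=grab('top');S=grab('scene')
print('cab',ray(T,[(92+47/3,148+20)],256))
# drawer front corners by triangulation consistency
from scipy.optimize import least_squares
"
```

```text
centre [496.9 111.9 149.2] tilt dir (slope x,y) [ 0.008 -0.081] tilt deg 4.7 yaw -0.039
[[-0.1, 0.6], [0.1, -0.0], [-0.1, 0.1], [-0.6, -0.3], [-1.5, 0.2], [0.1, 0.1], [2.4, 0.3]]
centre [495.6 111.4 153.3] tilt dir (slope x,y) [-0.067 -0.089] tilt deg 6.4 yaw -0.039
[[-0.5, 0.7], [0.3, 0.2], [-0.0, -0.2], [-0.9, -0.1], [-1.5, -0.0], [0.2, 0.0], [1.9, 0.5]]
centre [497.1 112.9 147.6] tilt dir (slope x,y) [ 0.033 -0.075] tilt deg 4.7 yaw -0.045
[[-0.3, 0.4], [-0.1, -0.2], [-0.2, 0.5], [-0.2, -0.4], [-1.1, 0.2], [0.2, 0.2]]
cab [[606.4 370.1 256. ]]
```

Call:
arm_command(
  series=[
    {"linear":[0,0,0],"turn":-0.05},
    {"linear":[0,0,0],"turn":-0.05},
    {"linear":[0.002,0.0085,0],"turn":0},
    {"linear":[0.004,0.018,0],"turn":0},
    {"linear":[0.005,0.024,0],"turn":0},
    {"linear":[0.005,0.024,0],"turn":0},
    {"linear":[0.005,0.024,0],"turn":0},
    {"linear":[0.004,0.017,0],"turn":0},
    {"linear":[0.002,0.009,0],"turn":0},
    {"linear":[0.001,0.004,0],"turn":0},
  ],
)

```text
t: 41.05
ee_pos: [490.9, 143.0, 185.7]
orientation: [-1.041, -2.964, 0.0]
ft_force: [-0.4, -0.0, -3.6]
width: 24.7
grasp_force: 31.6
```

Call:
arm_command(
  series=[
    {"linear":[0,0,0],"turn":0},
    {"linear":[0,0,0],"turn":0},
    {"linear":[0,0,0],"turn":0},
    {"linear":[0,0,0],"turn":0},
  ],
)

```text
t: 41.45
ee_pos: [490.5, 141.8, 185.9]
orientation: [-1.043, -2.963, 0.0]
ft_force: [-0.5, 0.4, -3.2]
width: 24.7
grasp_force: 31.6
```

```bash
python3 - <<'E'
from h import *
T=grab('top');S=grab('scene')
a=T['frame'][130:250,90:240];b=S['frame'][175:325,290:465]
a=cv2.resize(a,(400,320),interpolation=cv2.INTER_CUBIC);b=cv2.resize(b,(400,320),interpolation=cv2.INTER_CUBIC)
c=cv2.resize(np.hstack([T['frame'],S['frame']]),(800,280),interpolation=cv2.INTER_AREA)
cv2.imwrite('pics/p9.png',np.vstack([np.hstack([a,b]),c]))
o=ctrl.get_obs();print(o['ee_pos'],o['width'],o['ft_force'])
E
```

```text
[490.67893905 141.99261844 185.88400816] 24.314135075206 [ 0.20426853 -0.76276991 -1.01336147]
```

View pics/p9.png

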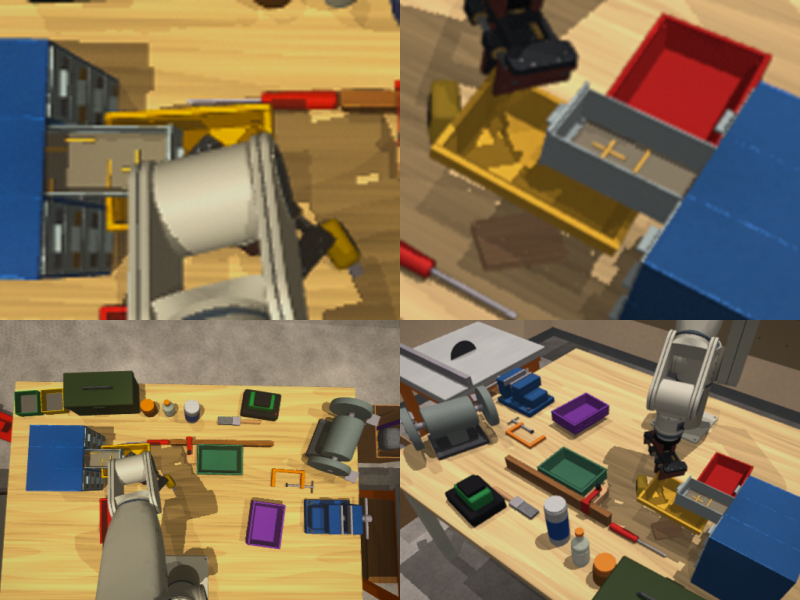

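The tray hangs under the drawer front (scene crop: tray (430–635, 75–250) beneath the drawer at (545–710, 85–215)), and the green stack is still in the corner of the stops. A numeric check follows that the drawer and bystanders did not move.

```bash
python3 - <<'E'
from h import *
import pickle
for n,rois in(('scene',{'drawer':(352,212,28,40),'drawer side':(370,232,60,45),'offcut':(318,270,45,35),'tape':(298,208,24,40),'screwdriver':(265,275,80,50)}),('top',{'drawer':(108,174,40,35),'tape':(205,208,25,30),'stuff':(180,105,80,40)})):
    A=pickle.load(open(n+'0.pkl','rb'))['frame'];B=grab(n)['frame']
    for k,(x,y,w,h) in rois.items():
        t=A[y:y+h,x:x+w]; s=B[y-8:y+h+8,x-8:x+w+8]; r=cv2.matchTemplate(s,t,cv2.TM_CCOEFF_NORMED); _,v,_,l=cv2.minMaxLoc(r); print(n,k,(l[0]-8,l[1]-8),round(v,2))
T=grab('top');h=cv2.cvtColor(T['frame'],cv2.COLOR_BGR2HSV);m=cv2.inRange(h,(60,80,30),(90,255,255));m[:160]=0;m[230:]=0;m[:,:230]=0
c=max(cv2.findContours(m,0,2)[0],key=cv2.contourArea);r=cv2.minAreaRect(c);print('stack',ray(T,[r[0]],78),r)
S=grab('scene');h=cv2.cvtColor(S['frame'],cv2.COLOR_BGR2HSV);m=cv2.inRange(h,(17,180,30),(34,255,255));m[:,:300]=0;m[:205]=0
c=max(cv2.findContours(m,0,2)[0],key=cv2.contourArea);print(cv2.approxPolyDP(c,1.2,True).reshape(-1,2).tolist())
from scipy.spatial.transform import Rotation as Ro
for t in(0,.05,.1,.15):
    n=np.array([np.cos(.9),np.sin(.9),0]);ax=np.cross([0,0,1],n);O=np.array([490.7,142,185.9])
    q=(Ro.from_rotvec(ax*t)).apply(Ro.from_rotvec([0,0,.057]).apply(np.array([[132,191.,-6],[132,-9,-6],[132,-9,-24],[132,191,-24]])))+O
    print(t,'B,R,r,b',proj(S,q).round(1).tolist(),'ctr',(Ro.from_rotvec(ax*t).apply(Ro.from_rotvec([0,0,.057]).apply([62,91,-27]))+O).round(0))
E
```

```text
scene drawer (1, 0) 0.61
scene drawer side (0, 0) 0.62
scene offcut (-1, -7) 0.49
scene tape (-1, -8) 0.33
scene screwdriver (0, 0) 0.74
top drawer (0, 0) 0.78
top tape (0, 0) 0.44
top stuff (0, 0) 1.0
stack [[ 562.6 -146.9   78. ]] ((280.0, 191.5), (27.0, 44.0), 90.0)
[[305, 213], [303, 218], [304, 248], [378, 292], [383, 293], [392, 274], [349, 252], [353, 237], [352, 230], [359, 222], [349, 215], [331, 220], [331, 207], [316, 227], [314, 214]]
0 B,R,r,b [[387.0, 286.9], [302.6, 244.1], [302.0, 249.1], [385.2, 291.6]] ctr [547. 236. 159.]
0.05 B,R,r,b [[385.7, 289.7], [302.4, 245.1], [301.6, 249.7], [383.8, 294.0]] ctr [546. 235. 153.]
0.1 B,R,r,b [[384.3, 292.2], [302.2, 246.0], [301.3, 250.3], [382.3, 296.1]] ctr [545. 234. 148.]
0.15 B,R,r,b [[382.9, 294.4], [301.9, 246.8], [300.9, 250.7], [380.7, 297.9]] ctr [544. 232. 143.]
```

```bash
python3 -c "
from workcell import ctrl
print(ctrl.close_job())"
```

```text
the job is handed in; nothing more can be done
None
```

I pushed the stack into the corner of the stops, peeled off the yellow tray and handed the job in with it held by its corner under the drawer front; it is about 2–5° off level, after two set-downs on bare bench to re-grip because the first grip sagged, and in the last images the green stack was against the stops and the drawer unmoved, though the tape measure and offcut were too shadowed by the arm to check.

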